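Clear the balance and sort the empty yarn centres

TASK

The empty centres have been weighed. Fold the balance's clear draught cover up and back past vertical so that it stays open, and leave it so; then lift the flanged spool off the pan and stand it, and the two cones and the straight tube standing on the bench, upright in the trays that already hold one of the same kind, one to a bay.

Things in the scene. Friction and masses are not known exactly. Their poses are not given: they have to be found in the camera images.
- balance: Fixed white balance, 260 (x) x 190 (y) mm, display at its -x end. Origin: centre of the underside, z up. Deck top at z = 57 mm at most. Round steel pan, 110 mm across, centred at x = +45, y = 0, top at z = 60. Around it a clear square draught shield: outer 150 x 150 mm, centred on the pan, walls 3 mm thick with tops at z = 122, closed above by the clear hinged cover.
- cover (a joint): Angle of the clear cover (150 x 150 x 3 mm, 120 g): 0 shut, grows as its front (-x) edge swings up and back, 1.57 upright, stop at 1.95. Hinge line along the balance's y at x = +123.5, z = 124.5 mm in its frame, nearly free: let go before upright it falls shut, past upright it falls back on its stop.
- cover_handle (a point): Centre of the cover's handle: round steel bar, 12 mm thick, 92 mm long, parallel to the hinge and 186 mm from it, on two 8 mm arms 84 mm apart; 27 mm clear gap between bar and cover edge for a finger. Shut, it is at z = 126.5 mm with free space below down to the deck. Pinched across from above, it turns between the fingers as the cover swings. Axes: the cover's, x at 0 as the balance's x.
- spool: Loose grey plastic spool with two flanges 46 mm across and 6 mm thick, 50 mm high over all, barrel 28 mm across, 45 g. It stands upright on the balance pan, under the clear cover. Origin: centre of the lower flange's underside; z up.
- cone_a: Loose empty yarn cone of brown kraft board, open at the top, standing upright on its wide end: 105 mm high, 50 mm across the foot tapering to 34 mm at the nose, 35 g. Origin: centre of the foot; z up towards the nose. The two loose cones are alike and either may go in either free bay.
- cone_b: Loose empty yarn cone of brown kraft board, open at the top, standing upright on its wide end: 105 mm high, 50 mm across the foot tapering to 34 mm at the nose, 35 g. Origin: centre of the foot; z up towards the nose. The two loose cones are alike and either may go in either free bay.
- tube: Loose straight tube of greyish board, standing upright, open at the top: 38 mm across, 80 mm high, 30 g. Origin: centre of its foot; z up.
- cone_tray: The cones' tray: fixed, white plastic, 226 (x) x 82 (y) mm, walls and two dividers 22 mm high, 4 mm thick, floor 4 mm above the origin. Three bays of 70 (x) x 74 (y) mm in a row along x, centred at x = -74, 0, +74 mm. A cone stands pinned upright at x = +74 mm; the other two bays are free. Origin: centre of the underside, z up.
- tube_tray: The straight tubes' tray: fixed, white plastic, 226 (x) x 82 (y) mm, walls and two dividers 22 mm high, 4 mm thick, floor 4 mm above the origin. Three bays of 70 (x) x 74 (y) mm in a row along x, centred at x = -74, 0, +74 mm. A straight tube stands pinned upright at x = -74 mm; the other two bays are free. Origin: centre of the underside, z up.
- spool_tray: The spools' tray: fixed, white plastic, 226 (x) x 82 (y) mm, walls and two dividers 22 mm high, 4 mm thick, floor 4 mm above the origin. Three bays of 70 (x) x 74 (y) mm in a row along x, centred at x = -74, 0, +74 mm. A spool stands pinned upright at x = +74 mm; the other two bays are free. Origin: centre of the underside, z up.
Mind the look-alikes: they are no part of the job. What is shaped like the tube but purple or turquoise is not meant.

How it is judged:
By the outcome, as a careful person would: the job done as asked, in the order asked, and still so for the second after the job is handed in, with the robot touching nothing.
It also fails if it takes over 134 s, if anything falls off the work surface, if the arm or the gripper's body presses on something with over 40 N, if the wrist force passes 120 N, or if a joint passes its speed limit or range.

ROBOT

A 6-joint arm with a two-finger parallel gripper is mounted at the origin on the work surface. World frame = base frame: x ahead of the robot, y to its left, z up, the work surface at z = 0. Lengths are in m, angles in rad, forces in N, time in s.
With the tool pointing down it reaches from about 0.3 to 0.775 m from the base axis. Payload 14.6 kg.
Tool frame: the origin (TCP) lies midway between the tips of the shut fingers; the grasp point (between the pads) lies 19 mm behind it; z points along the fingers, y is the line along which they close (so a half turn about z gives the same grasp; the last joint's range is limited). The gripper opens to 85 mm and grips with 20 to 120 N. Pads are 22 mm wide; open, the fingers measure 114 mm over their backs; the gripper's body (76 mm by 85 mm) begins 54 mm behind the grasp point. The pads swing forward as they close: fully open they stand 13 mm farther back than shut.
Start: joints at [1.117, 0.3, 1.521, -0, 1.321, -0.067], TCP at [0.207, 0.509, 0.231] pointing down, gripper open.
Joint ranges: [-3.03, 3.03], [-0.79, 2.21], [0.23, 2.52], [-1.04, 4.18], [0, 3.07], [-2.55, 2.55]. Speed limits (rad/s): [2.22, 2.22, 2.57, 3.14, 3.14, 3.14].

INTERFACE

Orientations are given as a rotation vector (axis times angle).
In Python, from bench import observe, capture, calibration, job_done gives the robot as it stands.
- The arm moves only by the tool carry_out, never from a script. Its argument "deltas" is a list of rows, each an object of numbers: "tx", "ty", "tz": the shift along the tool's x, y, z in m; "wx", "wy", "wz": the turn, a rotation vector about the tool's x, y, z in degrees. A call has 1 to 5 rows; each row is the pose to reach, as a shift and turn from the pose commanded when the call began, along the tool's axes at that moment; what a row does not reach only later rows make up. A row lasts 1/8 s, in which the tool goes at most 62.5 mm and 10.7 degrees, less where a joint would pass 70% of its speed; a pose out of reach is approached as far as the arm can. A call with a gripper value outside its range is refused whole. "gripper" is the closure, from 0 (fully open) to 1 (shut), set as the call begins (left out, the last holds). The fingers move at their own pace and stop on an object; the grip force is fixed at half the most. Time passes only in rows, so rows that repeat a pose let the fingers close. It gives the time, the measured TCP pose, the force, the opening and the grip force at its end, in the units of the state.
- observe(): the state, without advancing time (a new reading comes with each control period).
- capture(name): name is "side" or "top"; returns (picture, depth): 480x640x3 uint8, blue, green, red; 480x640 float32, m along the optical axis (not along the pixel's ray), 0 where there is no reading.
- calibration(name): a dict with "fx", "fy", "cx", "cy" (pixels), "dist" ([k1, k2, p1, p2, k3] as OpenCV has them; the pictures are not rectified), "extrinsics" (4x4, takes a point from camera to world coordinates). Camera axes: x right, y down, z forward; pixel columns grow to the right and rows downward; lengths in m; the calibration is good to about 2 mm. A picture is of the moment at which its call begins. calibration takes no time and is no camera call.
- job_done(): hands the job in; it is judged then, once.
The state is a dict: "t": time; "qpos": joint angles; "joint_velocities": joint speeds; "tau": joint torques, N m; "tcp_pos": TCP position; "tcp_rot": TCP orientation; "force": force on the tool from outside, world axes, zero at the start; "torque": the same for the moment, N m; "grip_width": finger opening in m; "finger_force": force on a finger pad.
Only numpy, scipy, OpenCV 4.12 (cv2) and the standard library are available. Lean on these libraries where they do the work, as an engineer would, in place of code of your own. Each camera call takes 0.05 s, during which the arm holds its last target. There are 200 camera calls.

## Working session

There is one attempt and no reset: what is moved stays moved. The work goes in short steps, Python scripts to look and compute and a tool call to move; the robot and the scene stay as the last step left them, time stands still between calls to the robot, and variables do not carry over. Pictures are saved under pics/ and viewed, at most 14 in all, crops included, and the job is handed in when it is done.

Besides the shell and the picture viewer there is one more tool, called after "Request:" as name([rows], argument=value, ...), one row to a line, values as JSON. carry_out: Moves the arm, as the interface text tells. Its arguments: {"type":"object","properties":{"deltas":{"type":"array","items":{"type":"object","properties":{"tx":{"type":"number"},"ty":{"type":"number"},"tz":{"type":"number"},"wx":{"type":"number"},"wy":{"type":"number"},"wz":{"type":"number"}}}},"gripper":{"type":"number"}},"required":["deltas"]}

```bash
mkdir -p pics; cat > h.py <<'E'
import numpy as np, cv2
from bench import observe, capture, calibration, job_done
from scipy.spatial.transform import Rotation as R
def cloud(name, d):
    c=calibration(name); K=np.array([[c['fx'],0,c['cx']],[0,c['fy'],c['cy']],[0,0,1]])
    v,u=np.mgrid[0:480,0:640]
    p=cv2.undistortPoints(np.stack([u,v],-1).reshape(-1,1,2).astype(np.float64),K,np.array(c['dist'])).reshape(480,640,2)
    P=np.dstack([p*d[...,None],d]); E=np.array(c['extrinsics'])
    W=P@E[:3,:3].T+E[:3,3]; W[d==0]=np.nan
    return W
E
python3 - <<'E'
from h import *
for n in ('top','side'):
    b,d=capture(n); cv2.imwrite(f'pics/{n}0.png',b); np.save(f'{n}0.npy',cloud(n,d)); print(np.array(calibration(n)['extrinsics']).round(3))
s=observe(); print({k:np.round(v,4) for k,v in s.items()}, R.from_rotvec(s['tcp_rot']).as_matrix().round(4))
E
```

```text
[[-0.013 -0.989  0.145  0.377]
 [-1.     0.012 -0.008  0.005]
 [ 0.006 -0.145 -0.989  1.147]
 [ 0.     0.     0.     1.   ]]
[[-0.971 -0.17   0.168  0.352]
 [-0.239  0.656 -0.716  0.672]
 [ 0.012 -0.735 -0.678  0.731]
 [ 0.     0.     0.     1.   ]]
{'t': np.float64(0.1), 'qpos': array([ 1.1174,  0.3004,  1.5215,  0.    ,  1.3207, -0.0666]), 'joint_velocities': array([-0.0005, -0.0016, -0.0021, -0.0006,  0.0006, -0.0009]), 'tau': array([ 1.40000e-03, -5.44379e+01, -3.62368e+01, -0.00000e+00,
        3.10000e-03, -0.00000e+00]), 'tcp_pos': array([0.2074, 0.5092, 0.2308]), 'tcp_rot': array([-6.0380e-01, -3.0827e+00,  1.6000e-03]), 'force': array([-0.6273, -0.1409, -0.1174]), 'torque': array([-0.0272, -0.0186,  0.0133]), 'finger_force': np.float64(0.0), 'grip_width': np.float64(0.0855)} [[-9.261e-01  3.772e-01 -5.000e-04]
 [ 3.772e-01  9.261e-01 -9.000e-04]
 [ 1.000e-04 -1.100e-03 -1.000e+00]]
```

View pics/top0.png

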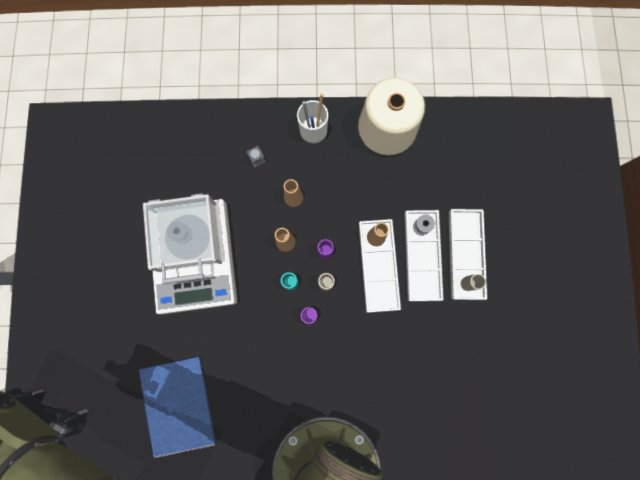

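View pics/side0.png

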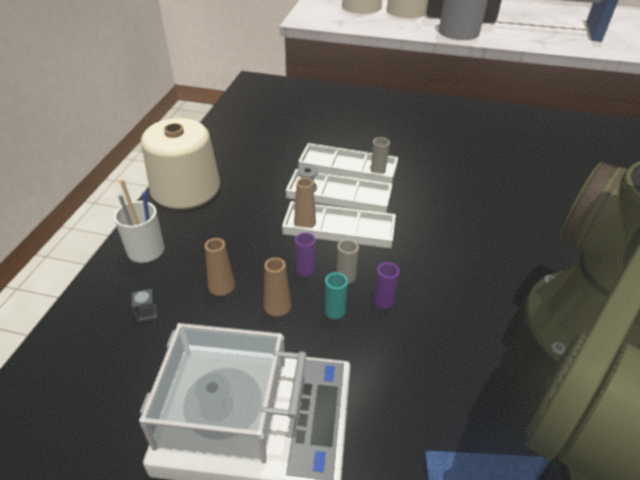

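Top view: balance at left (handle ~(190,270), pan/spool ~(182,232)), cones at (291,190),(284,238), grey tube (326,281), trays at right: cone tray (380,265), spool tray (424,255), tube tray (468,253). Now numbers.

```bash
python3 - <<'E'
from h import *
T=np.load('top0.npy');S=np.load('side0.npy')
it=cv2.imread('pics/top0.png');
def box(u0,u1,v0,v1):
    P=T[v0:v1,u0:u1].reshape(-1,3);C=it[v0:v1,u0:u1].reshape(-1,3).astype(int);k=~np.isnan(P[:,0]);return P[k],C[k]
def circ(p):
    A=np.c_[2*p,np.ones(len(p))];s=np.linalg.lstsq(A,(p**2).sum(1),rcond=None)[0];return s[:2],np.sqrt(s[2]+s[:2]@s[:2])
# upright things: all points of both clouds near a rough centre
for n,(u0,u1,v0,v1) in dict(coneA=(280,304,176,208),coneB=(272,297,226,253),tube=(316,336,271,293),purp1=(315,336,236,259),turq=(279,299,270,292),purp2=(299,319,305,326),refcone=(365,392,220,248),refspool=(412,436,212,236),reftube=(458,488,272,294)).items():
    P,C=box(u0,u1,v0,v1); z=np.percentile(P[:,2],97)
    c0=np.median(P[P[:,2]>z-.012][:,:2],0)
    r=np.hypot(*(S[...,:2]-c0).transpose(2,0,1)); Q=S[(r<.035)&(S[...,2]>.03)&(S[...,2]<.13)]
    top=P[P[:,2]>z-.01]; mm=(top.max(0)+top.min(0))/2
    qt=Q[Q[:,2]>z-.01]; qm=(qt.max(0)+qt.min(0))/2 if len(qt) else 0
    print(n,'z',z.round(4),'topmid',mm[:2].round(4),'ext',np.ptp(top,axis=0)[:2].round(3),'side',np.round(qm,4)[:2] if len(qt) else '', np.ptp(qt,axis=0)[:2].round(3) if len(qt) else '', circ(qt[:,:2]) if len(qt)>5 else '')
for n,(u0,u1,v0,v1) in dict(ct=(352,404,212,318),st=(401,446,203,306),tt=(446,492,202,306),bal=(135,245,185,320)).items():
    P,C=box(u0,u1,v0,v1); k=(C.min(1)>140)&(P[:,2]<(.075 if n=='bal' else .035)); 
    m=np.zeros((480,640),np.uint8)
    q=(P[k][:,:2]*1000).astype(np.float32); (c,s,a)=cv2.minAreaRect(q); print(n,np.round(c,1),np.round(s,1),round(a,2))
# handle
P,C=box(155,222,250,290)
k=(P[:,2]>.1); print('handle pts',k.sum(), P[k].min(0).round(3),P[k].max(0).round(3))
print(np.round(np.histogram(P[:,2],bins=np.arange(0,.2,.01))[0]))
E
```

```text
coneA z 0.1052 topmid [0.6745 0.0762] ext [0.035 0.033] side [0.6754 0.0754] [0.033 0.037] (array([0.67556277, 0.07605804]), np.float64(0.015813708482521144))
coneB z 0.106 topmid [0.5582 0.097 ] ext [0.033 0.033] side [0.5603 0.0963] [0.035 0.037] (array([0.560035 , 0.0966166]), np.float64(0.015686939938466656))
tube z 0.0819 topmid [ 0.4527 -0.0026] ext [0.036 0.035] side [ 0.4539 -0.004 ] [0.037 0.04 ] (array([ 0.45395525, -0.0046011 ]), np.float64(0.017459158207662466))
purp1 z 0.0819 topmid [ 0.5321 -0.0036] ext [0.038 0.036] side [ 0.5344 -0.0043] [0.038 0.041] (array([ 0.53412739, -0.00404351]), np.float64(0.01735193404697944))
turq z 0.081 topmid [0.4549 0.0839] ext [0.038 0.035] side [0.4565 0.0823] [0.037 0.04 ] (array([0.45660509, 0.08291493]), np.float64(0.017457197713568216))
purp2 z 0.082 topmid [0.3731 0.0378] ext [0.037 0.035] side [0.3748 0.0366] [0.037 0.04 ] (array([0.37482242, 0.03685168]), np.float64(0.017384829012973557))
refcone z 0.1094 topmid [ 0.5672 -0.1323] ext [0.035 0.033] side [ 0.5696 -0.1339] [0.034 0.037] (array([ 0.56966355, -0.13381932]), np.float64(0.015840750546402608))
refspool z 0.0571 topmid [ 0.592  -0.2496] ext [0.045 0.043] side [ 0.5942 -0.2516] [0.045 0.05 ] (array([ 0.59394507, -0.24973614]), np.float64(0.017132448345819274))
reftube z 0.0851 topmid [ 0.445  -0.3593] ext [0.036 0.038] side [ 0.4479 -0.3597] [0.036 0.044] (array([ 0.44824586, -0.36103132]), np.float64(0.017133953530385417))
ct [ 496.6 -139.3] [232.5  87.5] 3.64
st [ 521.1 -253. ] [ 90.1 232.4] 89.88
tt [ 522.5 -365.5] [ 93.9 233. ] 88.51
bal [535.8 328.2] [291.9 191.1] 6.94
handle pts 1258 [0.447 0.247 0.1  ] [0.524 0.389 0.137]
[   0    0    0    0   23 1179   66   48   40   47   50   43  887  278
    0    0    0    0    0]
```

```bash
python3 - <<'E'
import cv2
a=cv2.imread('pics/top0.png')[185:320,130:260]; cv2.imwrite('pics/c1.png',cv2.resize(a,None,fx=4.4,fy=4.4,interpolation=cv2.INTER_CUBIC))
E
```

```text
(no output)
```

View pics/c1.png

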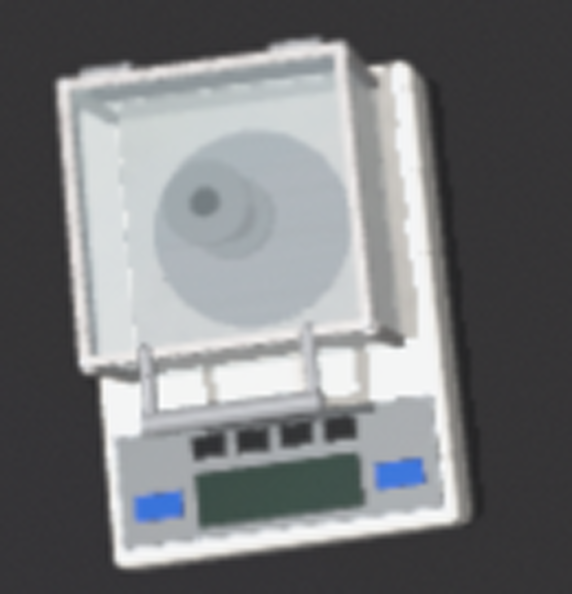

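Crop shows the handle bar at about (150..320, 410), the spool on the pan toward +y, and hinges on the far side. Fitting bar and cover.

```bash
python3 - <<'E'
from h import *
for n in ('top','side'):
    W=np.load(n+'0.npy')
    # bar
    m=(W[...,0]>.44)&(W[...,0]<.50)&(W[...,1]>.25)&(W[...,1]<.39)&(W[...,2]>.118)&(W[...,2]<.14)
    P=W[m]; vx,vy,x0,y0=cv2.fitLine(P[:,:2].astype(np.float32),cv2.DIST_HUBER,0,.001,.001).ravel()
    d=np.array([vx,vy])*np.sign(vy); t=(P[:,:2]-[x0,y0])@d; r=(P[:,:2]-[x0,y0])@[d[1],-d[0]]
    k=abs(r)<.007; lo,hi=np.percentile(t[k],[1,99]); c=np.array([x0,y0])+d*(lo+hi)/2
    print(n,'bar',m.sum(),k.sum(),'c',c.round(4),'len',(hi-lo).round(4),'yaw',np.degrees(np.arctan2(-d[0],d[1])).round(2),'z',np.percentile(P[k][:,2],[50,90,98]).round(4),'r',np.percentile(r[k],[2,98]).round(4))
    # plate/walls at z .11-.135
    m=(W[...,0]>.45)&(W[...,0]<.72)&(W[...,1]>.2)&(W[...,1]<.45)&(W[...,2]>.115)&(W[...,2]<.14)
    P=W[m]; print(m.sum(),P.min(0).round(3),P.max(0).round(3))
    q=(P[P[:,0]>.505][:,:2]*1000).astype(np.float32); print(cv2.minAreaRect(q), np.median(P[:,2]))
    m=(W[...,0]>.40)&(W[...,0]<.72)&(W[...,1]>.2)&(W[...,1]<.45)&(W[...,2]>.04)&(W[...,2]<.062)
    q=(W[m][:,:2]*1000).astype(np.float32); print('deck',cv2.minAreaRect(q))
E
```

```text
top bar 596 136 c [0.4798 0.3312] len 0.119 yaw -10.97 z [0.1287 0.1315 0.1339] r [-0.0067  0.0069]
4802 [0.452 0.247 0.115] [0.655 0.416 0.137]
((572.15869140625, 333.38934326171875), (153.11866760253906, 152.74351501464844), 6.893902778625488) 0.1269269321138935
deck ((520.354736328125, 326.3450622558594), (260.2291259765625, 191.3002471923828), 7.022988796234131)
side bar 1549 402 c [0.4779 0.3309] len 0.1208 yaw -12.16 z [0.1289 0.1324 0.1336] r [-0.0066  0.0068]
13218 [0.45  0.245 0.115] [0.654 0.416 0.136]
((572.48193359375, 331.3214111328125), (152.01339721679688, 154.4193115234375), 6.654879093170166) 0.12661180182151238
deck ((521.67431640625, 325.37646484375), (259.4411315917969, 189.67095947265625), 7.067988395690918)
```

```bash
cat >> h.py <<'E'
import json,os
def pose(x,y,z,yaw,tilt=0):
    # tool y at world angle yaw (deg), z down; tilt>0: fingertips lean toward +tool-y
    y_=np.array([np.cos(np.radians(yaw)),np.sin(np.radians(yaw)),0]); z_=np.array([0,0,-1.])
    M=R.from_matrix(np.c_[np.cross(y_,z_),y_,z_])
    return np.array([x,y,z],float), M*R.from_rotvec([-np.radians(tilt),0,0])
def plan(wps, fresh=False, step=.045, deg=9):
    if fresh or not os.path.exists('cmd.json'):
        s=observe(); p,r=np.array(s['tcp_pos']),R.from_rotvec(s['tcp_rot'])
    else:
        c=json.load(open('cmd.json')); p,r=np.array(c[0]),R.from_rotvec(c[1])
    seq=[];a,b=p,r
    for w in wps:
        q,o=pose(*w); dr=(b.inv()*o).as_rotvec(); n=max(1,int(np.ceil(max(np.linalg.norm(q-a)/step,np.degrees(np.linalg.norm(dr))/deg))))
        seq+=[(a+(q-a)*i/n,b*R.from_rotvec(dr*i/n)) for i in range(1,n+1)]; a,b=q,o
    for i in range(0,len(seq),5):
        rows=[]
        for q,o in seq[i:i+5]:
            t=r.inv().apply(q-p).round(4); w=np.degrees((r.inv()*o).as_rotvec()).round(2)
            rows.append({k:float(v) for k,v in zip(['tx','ty','tz','wx','wy','wz'],[*t,*w]) if v})
        print(json.dumps(rows)); p,r=p+r.apply(t),r*R.from_rotvec(np.radians(w))
    json.dump([list(p),list(r.as_rotvec())],open('cmd.json','w'))
E
python3 - <<'E'
from h import *
c,s=np.cos(np.radians(7.05)),np.sin(np.radians(7.05))
for n in ('top','side'):
    W=np.load(n+'0.npy')-[.5213,.3259,0]; X=W[...,0]*c+W[...,1]*s; Y=-W[...,0]*s+W[...,1]*c; Z=W[...,2]
    m=(X>-.08)&(X<-.05)&(abs(Y)<.06)&(Z>.118)&(Z<.14)
    print(n,m.sum(),np.percentile(X[m],[5,50,95]).round(4),np.percentile(Y[m],[0,2,98,100]).round(4),Z[m].max(), np.polyfit(Y[m],X[m],1))
    m=(X>-.05)&(X<.2)&(abs(Y)<.12)&(Z>.12)&(Z<.135); print('cover X',np.percentile(X[m],[.5,99.5]).round(4),'Y',np.percentile(Y[m],[.5,99.5]).round(4))
h=lambda x,y=0:(round(.5213+x*c-y*s,4),round(.3259+x*s+y*c,4)); print(h(-.0625),h(.1235))
plan([(*h(-.0625),.185,7.05)],fresh=True)
E
```

```text
top 252 [-0.0693 -0.0637 -0.0535] [-0.0457 -0.0446  0.0448  0.0458] 0.136765085243707 [-0.00199313 -0.06307327]
cover X [-0.0421  0.1244] Y [-0.0745  0.0759]
side 664 [-0.0677 -0.062  -0.0533] [-0.0483 -0.0452  0.0445  0.0453] 0.1358754616976633 [ 0.00231384 -0.06171916]
cover X [-0.0432  0.1246] Y [-0.0761  0.0742]
(np.float64(0.4593), np.float64(0.3182)) (np.float64(0.6439), np.float64(0.3411))
[{"tx": -0.0382, "ty": -0.0102, "tz": 0.0057, "wx": -0.01, "wz": 7.6}, {"tx": -0.0763, "ty": -0.0204, "tz": 0.0115, "wx": -0.01, "wy": 0.01, "wz": 15.2}, {"tx": -0.1145, "ty": -0.0307, "tz": 0.0172, "wx": -0.02, "wy": 0.01, "wz": 22.8}, {"tx": -0.1527, "ty": -0.0409, "tz": 0.0229, "wx": -0.03, "wy": 0.01, "wz": 30.39}, {"tx": -0.1908, "ty": -0.0511, "tz": 0.0286, "wx": -0.04, "wy": 0.02, "wz": 37.99}]
[{"tx": -0.0364, "ty": 0.0155, "tz": 0.0058, "wz": 7.6}, {"tx": -0.0728, "ty": 0.0309, "tz": 0.0115, "wx": -0.01, "wz": 15.2}, {"tx": -0.1092, "ty": 0.0463, "tz": 0.0172, "wx": -0.02, "wy": 0.01, "wz": 22.8}]
```

Request:
carry_out([
  {"tx":-0.0382,"ty":-0.0102,"tz":0.0057,"wz":7.6},
  {"tx":-0.0763,"ty":-0.0204,"tz":0.0115,"wz":15.2},
  {"tx":-0.1145,"ty":-0.0307,"tz":0.0172,"wz":22.8},
  {"tx":-0.1527,"ty":-0.0409,"tz":0.0229,"wz":30.39},
  {"tx":-0.1908,"ty":-0.0511,"tz":0.0286,"wx":-0.04,"wy":0.02,"wz":37.99},
], gripper=0.69)

```text
validation failed for argument at $.de...
```

Request:
carry_out([
  {"tx":-0.0364,"ty":0.0155,"tz":0.0058,"wz":7.6},
  {"tx":-0.0728,"ty":0.0309,"tz":0.0115,"wz":15.2},
  {"tx":-0.1092,"ty":0.0463,"tz":0.0172,"wx":-0.02,"wy":0.01,"wz":22.8},
  {"tx":-0.1092,"ty":0.0463,"tz":0.0172,"wx":-0.02,"wy":0.01,"wz":22.8},
])

```text
validation failed for argument at $.de...
```

```bash
sed -i 's/\.round(4); w=np/.round(4); w=np/; s/as_rotvec()).round(2)$/as_rotvec()).round(1)/' h.py
python3 - <<'E'
from h import *
s=observe(); print(s['t'],s['tcp_pos'],s['tcp_rot'],R.from_rotvec(s['tcp_rot']).as_matrix()[:,1],s['grip_width'],open('cmd.json').read())
b,d=capture('side'); cv2.imwrite('pics/s1.png',cv2.resize(b[250:480,80:400],None,fx=2.4,fy=2.4))
plan([(.4593,.3182,.108,7.05)])
E
```

```text
0.1 [0.20738128 0.50917188 0.23077997] [-6.03778229e-01 -3.08272825e+00  1.59510550e-03] [ 0.37724522  0.92611281 -0.00105293] 0.08547032287959581 [[0.45929338036405976, 0.31816588039034566, 0.18500307546100717], [-2.080679822035051, -2.353718130079882, -7.270475425835147e-05]]
[{"tz": 0.0385}, {"tz": 0.077}]
```

View pics/s1.png

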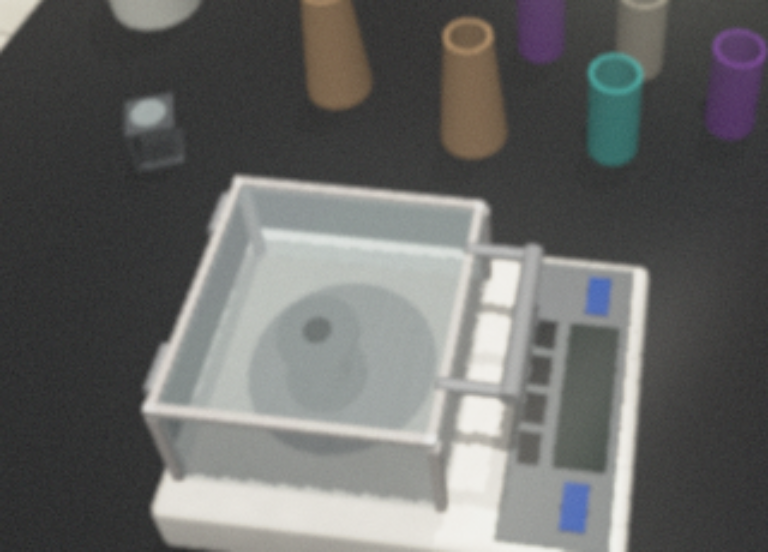

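The picture shows the arm has not moved: the call was refused on format. Trying rows with all six keys.

Request:
carry_out([
  {"tx":-0.038,"ty":-0.01,"tz":0.006,"wx":0,"wy":0,"wz":7.6},
], gripper=0.69)

```text
t: 0.28
tcp_pos: [0.2381, 0.4863, 0.2252]
tcp_rot: [-0.806, -3.036, -0.0]
force: [0.7, -0.2, 0.6]
grip_width: 0.0698
finger_force: 0.0
```

```bash
sed -i "s/\[\*t,\*w\]) if v})/[*t,*w])})/; s/apply(q-p).round(4)/apply(q-p).round(3)/" h.py; sed -i 's/float(v) for k/float(v)+0. for k/' h.py
python3 - <<'E'
from h import *
s=observe(); p0=np.array([.2074,.5092,.2308]); r0=R.from_rotvec([-6.0380e-01,-3.0827e+00,1.6e-3])
json.dump([list(p0+r0.apply([-.038,-.01,.006])),list((r0*R.from_rotvec([0,0,np.radians(7.6)])).as_rotvec())],open('cmd.json','w'))
plan([(.4593,.3182,.185,7.05)])
E
```

```text
[{"tx": -0.039, "ty": -0.005, "tz": 0.006, "wx": 0.0, "wy": 0.0, "wz": 7.6}, {"tx": -0.078, "ty": -0.01, "tz": 0.011, "wx": 0.0, "wy": 0.0, "wz": 15.2}, {"tx": -0.118, "ty": -0.015, "tz": 0.017, "wx": 0.0, "wy": 0.0, "wz": 22.8}, {"tx": -0.157, "ty": -0.02, "tz": 0.023, "wx": 0.0, "wy": 0.0, "wz": 30.4}, {"tx": -0.196, "ty": -0.026, "tz": 0.028, "wx": 0.0, "wy": 0.0, "wz": 38.0}]
[{"tx": -0.034, "ty": 0.02, "tz": 0.006, "wx": 0.0, "wy": 0.0, "wz": 7.6}, {"tx": -0.068, "ty": 0.041, "tz": 0.012, "wx": 0.0, "wy": 0.0, "wz": 15.2}]
```

Request:
carry_out([
  {"tx":-0.039,"ty":-0.005,"tz":0.006,"wx":0,"wy":0,"wz":7.6},
  {"tx":-0.078,"ty":-0.01,"tz":0.011,"wx":0,"wy":0,"wz":15.2},
  {"tx":-0.118,"ty":-0.015,"tz":0.017,"wx":0,"wy":0,"wz":22.8},
  {"tx":-0.157,"ty":-0.02,"tz":0.023,"wx":0,"wy":0,"wz":30.4},
  {"tx":-0.196,"ty":-0.026,"tz":0.028,"wx":0,"wy":0,"wz":38.0},
])

```text
t: 0.9
tcp_pos: [0.397, 0.3649, 0.1969]
tcp_rot: [-1.757, -2.604, 0.001]
force: [0.5, 0.1, -0.6]
grip_width: 0.0262
finger_force: 0.0
```

Request:
carry_out([
  {"tx":-0.034,"ty":0.02,"tz":0.006,"wz":7.6},
  {"tx":-0.068,"ty":0.041,"tz":0.012,"wz":15.2},
  {"tx":-0.068,"ty":0.041,"tz":0.012,"wz":15.2},
  {"tx":-0.068,"ty":0.041,"tz":0.012,"wz":15.2},
])

```text
validation failed for argument at $.de...
```

```bash

python3 - <<'E'
from h import *
s=observe(); print(s['t'],s['tcp_pos'],R.from_rotvec(s['tcp_rot']).as_matrix()[:,1],s['grip_width'],open('cmd.json').read())
b,d=capture('side'); cv2.imwrite('pics/s2.png',cv2.resize(b[250:480,80:400],None,fx=2.4,fy=2.4))
plan([(.4593,.3182,.108,7.05)])
E
```

```text
0.9 [0.39699085 0.36493933 0.19686809] [ 9.27280273e-01  3.74367565e-01 -4.71573539e-04] 0.026159759257799665 [[0.45971548686548014, 0.31826153881732894, 0.1848514835012895], [2.0807849566855534, 2.353383028540709, -0.001631560397459886]]
[{"tx": 0.0, "ty": 0.0, "tz": 0.038, "wx": 0.0, "wy": 0.0, "wz": 0.0}, {"tx": 0.0, "ty": 0.0, "tz": 0.077, "wx": 0.0, "wy": 0.0, "wz": 0.0}]
```

View pics/s2.png

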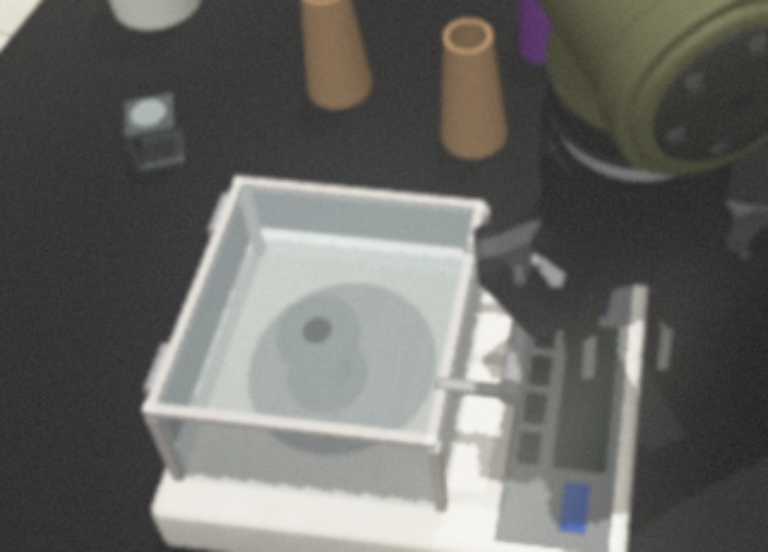

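All keys are needed in every row; the gripper (26 mm open) is above the display side. Continue.

Request:
carry_out([
  {"tx":-0.034,"ty":0.02,"tz":0.006,"wx":0,"wy":0,"wz":7.6},
  {"tx":-0.068,"ty":0.041,"tz":0.012,"wx":0,"wy":0,"wz":15.2},
  {"tx":-0.068,"ty":0.041,"tz":0.012,"wx":0,"wy":0,"wz":15.2},
  {"tx":-0.068,"ty":0.041,"tz":0.012,"wx":0,"wy":0,"wz":15.2},
])

```text
t: 1.45
tcp_pos: [0.4595, 0.3186, 0.1851]
tcp_rot: [-2.079, -2.354, 0.001]
force: [0.6, 0.4, 0.8]
grip_width: 0.0264
finger_force: 0.0
```

Request:
carry_out([
  {"tx":0,"ty":0,"tz":0.02,"wx":0,"wy":0,"wz":0},
  {"tx":0,"ty":0,"tz":0.035,"wx":0,"wy":0,"wz":0},
  {"tx":0,"ty":0,"tz":0.035,"wx":0,"wy":0,"wz":0},
])

```text
t: 1.82
tcp_pos: [0.459, 0.3187, 0.1494]
tcp_rot: [-2.079, -2.354, 0.003]
force: [-0.0, -0.1, -0.4]
grip_width: 0.0265
finger_force: 0.0
```

```bash

python3 - <<'E'
from h import *
s=observe(); print(s['t'],s['tcp_pos'],R.from_rotvec(s['tcp_rot']).as_matrix()[:,1],s['grip_width'],s['qpos'])
b,d=capture('side'); cv2.imwrite('pics/s3.png',cv2.resize(b[300:460,220:380],None,fx=3.75,fy=3.75))
E
```

```text
1.825 [0.45902067 0.31865637 0.14935324] [ 0.99231611  0.12371479 -0.00183879] 0.026517919583707982 [5.41254965e-01 3.99591291e-01 1.58613646e+00 6.94275865e-05
 1.15784804e+00 4.17193577e-01]
```

View pics/s3.png

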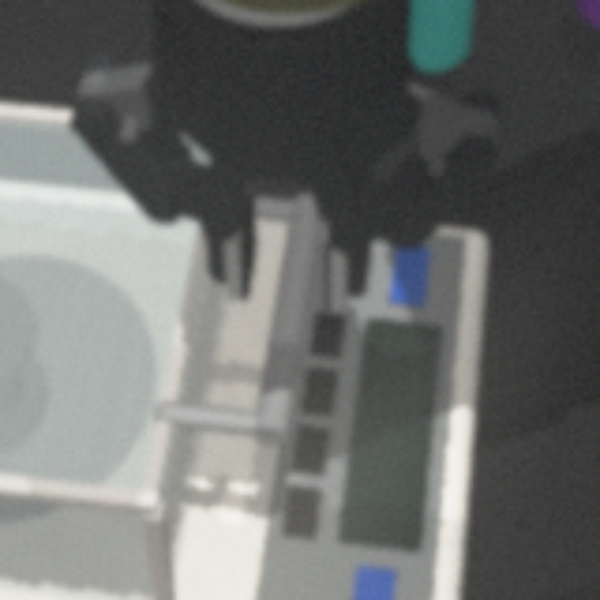

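Fingers straddle the bar, inner one in the gap. Descend and pinch.

Request:
carry_out([
  {"tx":0,"ty":0,"tz":0.02,"wx":0,"wy":0,"wz":0},
  {"tx":0,"ty":0,"tz":0.039,"wx":0,"wy":0,"wz":0},
  {"tx":0,"ty":0,"tz":0.039,"wx":0,"wy":0,"wz":0},
])

```text
t: 2.25
tcp_pos: [0.4595, 0.3184, 0.1109]
tcp_rot: [-2.08, -2.354, 0.002]
force: [0.2, -0.9, 0.5]
grip_width: 0.0266
finger_force: 0.0
```

Request:
carry_out([
  {"tx":0,"ty":0,"tz":0,"wx":0,"wy":0,"wz":0},
  {"tx":0,"ty":0,"tz":0,"wx":0,"wy":0,"wz":0},
  {"tx":0,"ty":0,"tz":0,"wx":0,"wy":0,"wz":0},
  {"tx":0,"ty":0,"tz":0,"wx":0,"wy":0,"wz":0},
], gripper=1)

```text
t: 2.75
tcp_pos: [0.4601, 0.3188, 0.1124]
tcp_rot: [2.081, 2.354, 0.002]
force: [-4.5, -1.0, 7.1]
grip_width: 0.0097
finger_force: 58.8
```

```bash

python3 - <<'E'
from h import *
s=observe(); print(s['tcp_pos'],s['grip_width'],s['force'],s['finger_force'],s['qpos'])
c0=json.load(open('cmd.json')); r=c0[1]; p=np.array([.4597,.3183,.1109]); 
json.dump([list(p),r],open('cmd.json','w'))
f0=np.arcsin(2/186)
w=[]
for th in [5,10,16,22,28,34,40,46,52,58,64,70,76,82,88,94,98]:
    f=f0+np.radians(th); dx=.186*(np.cos(f0)-np.cos(f)); dz=.186*(np.sin(f)-np.sin(f0))
    w.append((p[0]+dx*np.cos(np.radians(7.05)),p[1]+dx*np.sin(np.radians(7.05)),p[2]+dz,7.05))
plan(w)
E
```

```text
[0.46005123 0.31879282 0.11244176] 0.00970286239991912 [-4.5494115  -1.03043676  7.12767069] 58.830546140670776 [5.40482276e-01 4.45117687e-01 1.61603000e+00 1.53479435e-04
 1.07898835e+00 4.17407439e-01]
[{"tx": 0.0, "ty": 0.001, "tz": -0.016, "wx": 0.0, "wy": 0.0, "wz": 0.0}, {"tx": 0.0, "ty": 0.003, "tz": -0.032, "wx": 0.0, "wy": 0.0, "wz": 0.0}, {"tx": 0.0, "ty": 0.008, "tz": -0.051, "wx": 0.0, "wy": 0.0, "wz": 0.0}, {"tx": 0.0, "ty": 0.014, "tz": -0.07, "wx": 0.0, "wy": 0.0, "wz": 0.0}, {"tx": 0.0, "ty": 0.023, "tz": -0.087, "wx": 0.0, "wy": 0.0, "wz": 0.0}]
[{"tx": 0.0, "ty": 0.01, "tz": -0.017, "wx": 0.0, "wy": 0.0, "wz": 0.0}, {"tx": 0.0, "ty": 0.022, "tz": -0.032, "wx": 0.0, "wy": 0.0, "wz": 0.0}, {"tx": 0.0, "ty": 0.035, "tz": -0.046, "wx": 0.0, "wy": 0.0, "wz": 0.0}, {"tx": 0.0, "ty": 0.05, "tz": -0.059, "wx": 0.0, "wy": 0.0, "wz": 0.0}, {"tx": 0.0, "ty": 0.066, "tz": -0.07, "wx": 0.0, "wy": 0.0, "wz": 0.0}]
[{"tx": 0.0, "ty": 0.017, "tz": -0.009, "wx": 0.0, "wy": 0.0, "wz": 0.0}, {"tx": 0.0, "ty": 0.035, "tz": -0.017, "wx": 0.0, "wy": 0.0, "wz": 0.0}, {"tx": 0.0, "ty": 0.054, "tz": -0.022, "wx": 0.0, "wy": 0.0, "wz": 0.0}, {"tx": 0.0, "ty": 0.073, "tz": -0.026, "wx": 0.0, "wy": 0.0, "wz": 0.0}, {"tx": 0.0, "ty": 0.092, "tz": -0.027, "wx": 0.0, "wy": 0.0, "wz": 0.0}]
[{"tx": 0.0, "ty": 0.02, "tz": 0.0, "wx": 0.0, "wy": 0.0, "wz": 0.0}, {"tx": 0.0, "ty": 0.033, "tz": 0.002, "wx": 0.0, "wy": 0.0, "wz": 0.0}]
```

Grip on the bar (force modest). Swing the first part.

Request:
carry_out([
  {"tx":0,"ty":0.001,"tz":-0.016,"wx":0,"wy":0,"wz":0},
  {"tx":0,"ty":0.003,"tz":-0.032,"wx":0,"wy":0,"wz":0},
  {"tx":0,"ty":0.008,"tz":-0.051,"wx":0,"wy":0,"wz":0},
  {"tx":0,"ty":0.014,"tz":-0.07,"wx":0,"wy":0,"wz":0},
  {"tx":0,"ty":0.023,"tz":-0.087,"wx":0,"wy":0,"wz":0},
])

```text
t: 3.38
tcp_pos: [0.4815, 0.3214, 0.2001]
tcp_rot: [-2.079, -2.353, 0.003]
force: [-10.8, -0.0, 4.1]
grip_width: 0.0098
finger_force: 58.9
```

Request:
carry_out([
  {"tx":0,"ty":0.01,"tz":-0.017,"wx":0,"wy":0,"wz":0},
  {"tx":0,"ty":0.022,"tz":-0.032,"wx":0,"wy":0,"wz":0},
  {"tx":0,"ty":0.035,"tz":-0.046,"wx":0,"wy":0,"wz":0},
  {"tx":0,"ty":0.05,"tz":-0.059,"wx":0,"wy":0,"wz":0},
  {"tx":0,"ty":0.066,"tz":-0.07,"wx":0,"wy":0,"wz":0},
])

```text
t: 4.0
tcp_pos: [0.5481, 0.3296, 0.2719]
tcp_rot: [2.08, 2.354, 0.004]
force: [-6.6, 1.7, 8.6]
grip_width: 0.0095
finger_force: 60.5
```

Request:
carry_out([
  {"tx":0,"ty":0.017,"tz":-0.009,"wx":0,"wy":0,"wz":0},
  {"tx":0,"ty":0.035,"tz":-0.017,"wx":0,"wy":0,"wz":0},
])

```text
t: 4.25
tcp_pos: [0.583, 0.3342, 0.2887]
tcp_rot: [2.08, 2.354, 0.005]
force: [-3.3, 5.1, 0.3]
grip_width: 0.0095
finger_force: 59.7
```

```bash

python3 - <<'E'
from h import *
s=observe(); print(s['tcp_pos'],s['grip_width'],s['force'],s['qpos'])
b,d=capture('side'); cv2.imwrite('pics/s4.png',b)
E
```

```text
[0.58295824 0.33420402 0.288655  ] 0.00951504591103274 [-3.31304032  5.13801612  0.32051761] [4.65663960e-01 5.54941048e-01 1.03237582e+00 1.06847101e-03
 1.55150372e+00 3.42176391e-01]
```

View pics/s4.png

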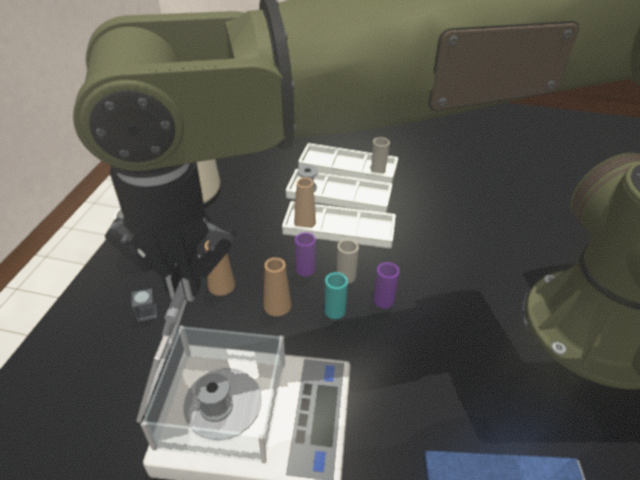

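The cover is nearly up (about 70°), bar held at (180,290). Continue past vertical.

Request:
carry_out([
  {"tx":0,"ty":0.019,"tz":-0.005,"wx":0,"wy":0,"wz":0},
  {"tx":0,"ty":0.038,"tz":-0.009,"wx":0,"wy":0,"wz":0},
  {"tx":0,"ty":0.057,"tz":-0.01,"wx":0,"wy":0,"wz":0},
  {"tx":0,"ty":0.077,"tz":-0.01,"wx":0,"wy":0,"wz":0},
  {"tx":0,"ty":0.09,"tz":-0.008,"wx":0,"wy":0,"wz":0},
])

```text
t: 4.92
tcp_pos: [0.6726, 0.3455, 0.2964]
tcp_rot: [2.08, 2.354, 0.006]
force: [-2.2, 5.3, 10.1]
grip_width: 0.0093
finger_force: 61.9
```

Request:
carry_out([
  {"tx":0,"ty":0,"tz":0,"wx":0,"wy":0,"wz":0},
  {"tx":0,"ty":0,"tz":0,"wx":0,"wy":0,"wz":0},
])

```text
t: 5.18
tcp_pos: [0.6724, 0.3452, 0.2959]
tcp_rot: [2.079, 2.353, 0.006]
force: [1.7, 4.8, 4.7]
grip_width: 0.0097
finger_force: 62.2
```

```bash

python3 - <<'E'
from h import *
s=observe(); print(s['tcp_pos'],s['grip_width'],s['force'],s['qpos'],open('cmd.json').read())
E
```

```text
[0.67237264 0.34521027 0.29593314] 0.009728240366121271 [1.66229815 4.82727794 4.74940783] [4.25731886e-01 8.03220700e-01 6.20836983e-01 4.71338723e-04
 1.71345678e+00 3.02279454e-01] [[0.6721806337690561, 0.3446837774060593, 0.2927677447017138], [2.080784956685554, 2.35338302854071, -0.0016315603974598868]]
```

Request:
carry_out([
  {"tx":0,"ty":0,"tz":0,"wx":0,"wy":0,"wz":0},
  {"tx":0,"ty":0,"tz":0,"wx":0,"wy":0,"wz":0},
  {"tx":0,"ty":0,"tz":-0.015,"wx":0,"wy":0,"wz":0},
  {"tx":0,"ty":0,"tz":-0.035,"wx":0,"wy":0,"wz":0},
  {"tx":0,"ty":0,"tz":-0.06,"wx":0,"wy":0,"wz":0},
], gripper=0.5)

```text
t: 5.8
tcp_pos: [0.6721, 0.3443, 0.3538]
tcp_rot: [-2.081, -2.353, 0.002]
force: [-0.3, 0.5, -0.4]
grip_width: 0.0425
finger_force: 0.0
```

Request:
carry_out([
  {"tx":0,"ty":-0.03,"tz":0,"wx":0,"wy":0,"wz":0},
  {"tx":0,"ty":-0.07,"tz":0,"wx":0,"wy":0,"wz":0},
  {"tx":0,"ty":-0.11,"tz":0,"wx":0,"wy":0,"wz":0},
  {"tx":0,"ty":-0.15,"tz":0,"wx":0,"wy":0,"wz":0},
  {"tx":0,"ty":-0.19,"tz":0,"wx":0,"wy":0,"wz":0},
], gripper=0.25)

```text
t: 6.42
tcp_pos: [0.4822, 0.3208, 0.3535]
tcp_rot: [2.081, 2.353, 0.0]
force: [0.1, 0.4, -0.0]
grip_width: 0.0641
finger_force: 0.0
```

```bash

python3 - <<'E'
from h import *
c=json.load(open('cmd.json')); p=np.array(c[0]); r=R.from_rotvec(c[1]); p=p+r.apply([0,-.19,-.06]); json.dump([list(p),c[1]],open('cmd.json','w')); print(p)
s=observe(); print(s['tcp_pos'],s['grip_width'],s['force'])
for n in ('top','side'):
    b,d=capture(n); cv2.imwrite(f'pics/{n}5.png',b); np.save(f'{n}5.npy',cloud(n,d))
a=cv2.imread('pics/top5.png')[170:330,110:270];b=cv2.imread('pics/side5.png')[280:480,100:360]
cv2.imwrite('pics/c5.png',np.hstack([cv2.resize(a,(400,400)),cv2.resize(b,(400,308)) if 0 else cv2.copyMakeBorder(cv2.resize(b,(400,308)),0,92,0,0,0)]))
# spool top: z .10-.118 over the pan
c_,s_=np.cos(np.radians(7.05)),np.sin(np.radians(7.05))
for n in ('top','side'):
    W=np.load(n+'5.npy')-[.5213,.3259,0]; X=W[...,0]*c_+W[...,1]*s_; Y=-W[...,0]*s_+W[...,1]*c_; Z=W[...,2]
    m=(abs(X-.045)<.06)&(abs(Y)<.06)&(Z>.102)&(Z<.118); q=np.c_[X[m],Y[m]]
    if len(q): print(n,len(q),q.min(0),q.max(0),(q.min(0)+q.max(0))/2,np.median(Z[m]),cv2.minEnclosingCircle((q*1000).astype(np.float32)))
E
```

```text
[0.4836418  0.32146697 0.35288504]
[0.48222633 0.32082936 0.35352571] 0.06408398975599365 [ 0.13694615  0.4191672  -0.04276363]
top 315 [ 0.02774171 -0.01398154] [0.07364583 0.03198277] [0.05069377 0.00900061] 0.11055173013441877 ((51.319664001464844, 8.966114044189453), 23.614561080932617)
side 867 [ 0.02853802 -0.0140981 ] [0.0733735  0.03098192] [0.05095576 0.00844191] 0.11030267042005082 ((50.633785247802734, 8.032875061035156), 23.461650848388672)
```

View pics/c5.png

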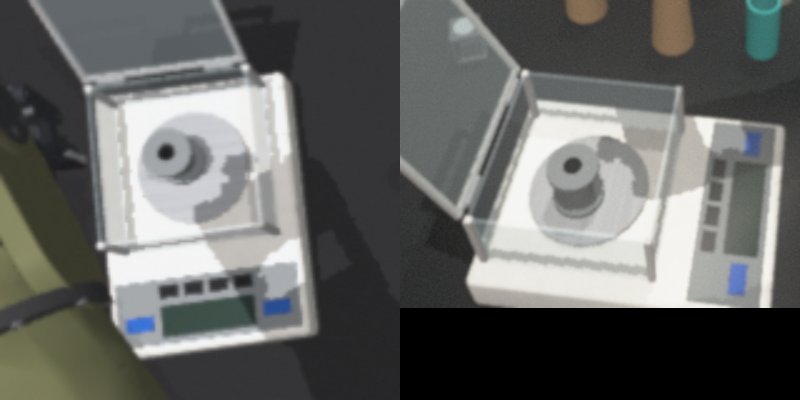

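Cover rests open on its stop; spool at about (165,150) in the left crop, spool position found. Go for it.

```bash
python3 - <<'E'
from h import *
plan([(.5706,.3408,.24,7.05),(.5706,.3408,.16,7.05),(.5706,.3408,.085,7.05)],step=.04)
E
```

```text
[{"tx": 0.002, "ty": 0.022, "tz": 0.028, "wx": 0.0, "wy": 0.0, "wz": 0.0}, {"tx": 0.004, "ty": 0.044, "tz": 0.056, "wx": 0.0, "wy": 0.0, "wz": 0.0}, {"tx": 0.006, "ty": 0.067, "tz": 0.085, "wx": 0.0, "wy": 0.0, "wz": 0.0}, {"tx": 0.009, "ty": 0.089, "tz": 0.113, "wx": 0.0, "wy": 0.0, "wz": 0.0}, {"tx": 0.009, "ty": 0.089, "tz": 0.153, "wx": 0.0, "wy": 0.0, "wz": 0.0}]
[{"tx": 0.0, "ty": 0.0, "tz": 0.04, "wx": 0.0, "wy": 0.0, "wz": 0.0}, {"tx": 0.0, "ty": 0.0, "tz": 0.077, "wx": 0.0, "wy": 0.0, "wz": 0.0}, {"tx": 0.0, "ty": 0.0, "tz": 0.115, "wx": 0.0, "wy": 0.0, "wz": 0.0}]
```

Request:
carry_out([
  {"tx":0.002,"ty":0.022,"tz":0.028,"wx":0,"wy":0,"wz":0},
  {"tx":0.004,"ty":0.044,"tz":0.056,"wx":0,"wy":0,"wz":0},
  {"tx":0.006,"ty":0.067,"tz":0.085,"wx":0,"wy":0,"wz":0},
  {"tx":0.009,"ty":0.089,"tz":0.113,"wx":0,"wy":0,"wz":0},
  {"tx":0.009,"ty":0.089,"tz":0.153,"wx":0,"wy":0,"wz":0},
])

```text
t: 7.15
tcp_pos: [0.5726, 0.3411, 0.1993]
tcp_rot: [2.082, 2.352, 0.001]
force: [-0.9, 0.1, 0.2]
grip_width: 0.0639
finger_force: 0.0
```

Request:
carry_out([
  {"tx":0,"ty":0,"tz":0.04,"wx":0,"wy":0,"wz":0},
  {"tx":0,"ty":0,"tz":0.077,"wx":0,"wy":0,"wz":0},
  {"tx":0,"ty":0,"tz":0.1,"wx":0,"wy":0,"wz":0},
  {"tx":0,"ty":0,"tz":0.115,"wx":0,"wy":0,"wz":0},
  {"tx":0,"ty":0,"tz":0.115,"wx":0,"wy":0,"wz":0},
])

```text
t: 7.78
tcp_pos: [0.5709, 0.341, 0.0845]
tcp_rot: [-2.081, -2.353, 0.002]
force: [0.2, 0.1, -0.0]
grip_width: 0.0644
finger_force: 0.0
```

Request:
carry_out([
  {"tx":0,"ty":0,"tz":0,"wx":0,"wy":0,"wz":0},
  {"tx":0,"ty":0,"tz":0,"wx":0,"wy":0,"wz":0},
  {"tx":0,"ty":0,"tz":0,"wx":0,"wy":0,"wz":0},
  {"tx":0,"ty":0,"tz":0,"wx":0,"wy":0,"wz":0},
], gripper=1)

```text
t: 8.28
tcp_pos: [0.5716, 0.3415, 0.0869]
tcp_rot: [2.08, 2.353, 0.004]
force: [1.1, 0.8, 5.4]
grip_width: 0.0435
finger_force: 60.2
```

Request:
carry_out([
  {"tx":0,"ty":0,"tz":-0.02,"wx":0,"wy":0,"wz":0},
  {"tx":0,"ty":0,"tz":-0.055,"wx":0,"wy":0,"wz":0},
  {"tx":0,"ty":0,"tz":-0.095,"wx":0,"wy":0,"wz":0},
  {"tx":0,"ty":0,"tz":-0.13,"wx":0,"wy":0,"wz":0},
  {"tx":0,"ty":0,"tz":-0.145,"wx":0,"wy":0,"wz":0},
])

```text
t: 8.9
tcp_pos: [0.5712, 0.3415, 0.2337]
tcp_rot: [2.08, 2.353, 0.006]
force: [0.2, 1.8, -0.5]
grip_width: 0.0437
finger_force: 60.9
```

```bash
python3 - <<'E'
from h import *
c=json.load(open('cmd.json')); c[0][2]+=.145; json.dump(c,open('cmd.json','w'))
s=observe(); print(s['tcp_pos'],s['grip_width'],s['force'],c)
b,d=capture('side'); cv2.imwrite('pics/s6.png',b)
plan([(.4465,-.2515,.21,0)],step=.055);plan([(.4465,-.2515,.08,0),(.4465,-.2515,.032,0)],step=.04)
E
```

```text
[0.5711798  0.34147431 0.23371544] 0.043716456974621606 [ 0.22695366  1.78827331 -0.53727201] [[0.5707334757891591, 0.3410492050103662, 0.2298224056789257], [2.0807849566855543, 2.35338302854071, -0.001631560397459887]]
[{"tx": -0.048, "ty": -0.016, "tz": 0.002, "wx": 0.0, "wy": 0.0, "wz": 0.6}, {"tx": -0.095, "ty": -0.033, "tz": 0.003, "wx": 0.0, "wy": 0.0, "wz": 1.2}, {"tx": -0.143, "ty": -0.049, "tz": 0.005, "wx": 0.0, "wy": 0.0, "wz": 1.8}, {"tx": -0.191, "ty": -0.065, "tz": 0.007, "wx": 0.0, "wy": 0.0, "wz": 2.3}, {"tx": -0.239, "ty": -0.082, "tz": 0.009, "wx": 0.0, "wy": 0.0, "wz": 2.9}]
[{"tx": -0.048, "ty": -0.014, "tz": 0.001, "wx": 0.0, "wy": 0.0, "wz": 0.6}, {"tx": -0.097, "ty": -0.027, "tz": 0.003, "wx": 0.0, "wy": 0.0, "wz": 1.2}, {"tx": -0.145, "ty": -0.041, "tz": 0.005, "wx": 0.0, "wy": 0.0, "wz": 1.8}, {"tx": -0.194, "ty": -0.055, "tz": 0.006, "wx": 0.0, "wy": 0.0, "wz": 2.4}, {"tx": -0.242, "ty": -0.069, "tz": 0.008, "wx": 0.0, "wy": 0.0, "wz": 3.0}]
[{"tx": -0.049, "ty": -0.011, "tz": 0.002, "wx": 0.0, "wy": 0.0, "wz": 0.5}, {"tx": -0.099, "ty": -0.023, "tz": 0.003, "wx": 0.0, "wy": 0.1, "wz": 1.1}]
[{"tx": 0.0, "ty": 0.0, "tz": 0.033, "wx": 0.0, "wy": 0.0, "wz": 0.0}, {"tx": 0.0, "ty": 0.0, "tz": 0.065, "wx": 0.0, "wy": 0.0, "wz": 0.0}, {"tx": 0.0, "ty": 0.0, "tz": 0.098, "wx": 0.0, "wy": 0.0, "wz": 0.0}, {"tx": 0.0, "ty": 0.0, "tz": 0.13, "wx": 0.0, "wy": 0.0, "wz": 0.0}, {"tx": 0.0, "ty": 0.0, "tz": 0.154, "wx": 0.0, "wy": 0.0, "wz": 0.0}]
[{"tx": 0.0, "ty": 0.0, "tz": 0.024, "wx": 0.0, "wy": 0.0, "wz": 0.0}]
```

View pics/s6.png

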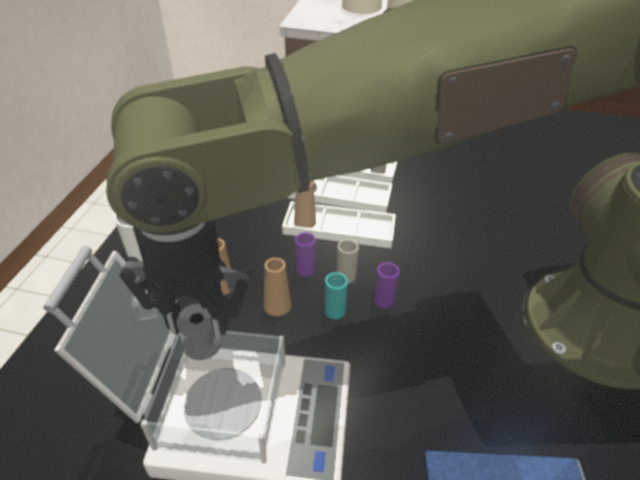

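Spool is held upright above the shield. Carry to the spool tray's far free bay.

Request:
carry_out([
  {"tx":-0.048,"ty":-0.016,"tz":0.002,"wx":0,"wy":0,"wz":0.6},
  {"tx":-0.095,"ty":-0.033,"tz":0.003,"wx":0,"wy":0,"wz":1.2},
  {"tx":-0.143,"ty":-0.049,"tz":0.005,"wx":0,"wy":0,"wz":1.8},
  {"tx":-0.191,"ty":-0.065,"tz":0.007,"wx":0,"wy":0,"wz":2.3},
  {"tx":-0.239,"ty":-0.082,"tz":0.009,"wx":0,"wy":0,"wz":2.9},
])

```text
t: 9.57
tcp_pos: [0.5178, 0.0925, 0.2203]
tcp_rot: [-2.139, -2.299, 0.002]
force: [0.2, 0.0, -0.6]
grip_width: 0.0431
finger_force: 61.0
```

Request:
carry_out([
  {"tx":-0.048,"ty":-0.014,"tz":0.001,"wx":0,"wy":0,"wz":0.6},
  {"tx":-0.097,"ty":-0.027,"tz":0.003,"wx":0,"wy":0,"wz":1.2},
  {"tx":-0.145,"ty":-0.041,"tz":0.005,"wx":0,"wy":0,"wz":1.8},
  {"tx":-0.194,"ty":-0.055,"tz":0.006,"wx":0,"wy":0,"wz":2.4},
  {"tx":-0.242,"ty":-0.069,"tz":0.008,"wx":0,"wy":0,"wz":3.0},
])

```text
t: 10.2
tcp_pos: [0.4664, -0.1537, 0.2125]
tcp_rot: [-2.199, -2.242, 0.001]
force: [1.3, -0.3, -0.3]
grip_width: 0.0432
finger_force: 61.0
```

Request:
carry_out([
  {"tx":-0.049,"ty":-0.011,"tz":0.002,"wx":0,"wy":0,"wz":0.5},
  {"tx":-0.099,"ty":-0.023,"tz":0.003,"wx":0,"wy":0,"wz":1.1},
  {"tx":-0.099,"ty":-0.023,"tz":0.003,"wx":0,"wy":0,"wz":1.1},
  {"tx":-0.099,"ty":-0.023,"tz":0.003,"wx":0,"wy":0,"wz":1.1},
])

```text
t: 10.7
tcp_pos: [0.4462, -0.2513, 0.2096]
tcp_rot: [-2.22, -2.221, 0.0]
force: [0.2, 0.1, -1.9]
grip_width: 0.0435
finger_force: 61.0
```

Request:
carry_out([
  {"tx":0,"ty":0,"tz":0.033,"wx":0,"wy":0,"wz":0},
  {"tx":0,"ty":0,"tz":0.065,"wx":0,"wy":0,"wz":0},
  {"tx":0,"ty":0,"tz":0.098,"wx":0,"wy":0,"wz":0},
  {"tx":0,"ty":0,"tz":0.13,"wx":0,"wy":0,"wz":0},
  {"tx":0,"ty":0,"tz":0.154,"wx":0,"wy":0,"wz":0},
])

```text
t: 11.32
tcp_pos: [0.4464, -0.2502, 0.0549]
tcp_rot: [-2.218, -2.223, 0.0]
force: [0.5, 0.3, -0.4]
grip_width: 0.0433
finger_force: 61.0
```

Request:
carry_out([
  {"tx":0,"ty":0,"tz":0.012,"wx":0,"wy":0,"wz":0},
  {"tx":0,"ty":0,"tz":0.024,"wx":0,"wy":0,"wz":0},
  {"tx":0,"ty":0,"tz":0.024,"wx":0,"wy":0,"wz":0},
])

```text
t: 11.7
tcp_pos: [0.4464, -0.2515, 0.0321]
tcp_rot: [-2.22, -2.222, 0.0]
force: [0.5, 0.7, 0.7]
grip_width: 0.0429
finger_force: 61.1
```

```bash
python3 - <<'E'
from h import *
s=observe(); print(s['tcp_pos'],s['grip_width'],s['force'],open('cmd.json').read())
b,d=capture('side'); cv2.imwrite('pics/s7.png',cv2.resize(b[120:300,240:480],None,fx=2.5,fy=2.5))
E
```

```text
[ 0.44644021 -0.25149128  0.03209131] 0.042920703027440645 [0.50817208 0.7273216  0.72094308] [[0.4461230533060101, -0.2518528966469388, 0.032442320894997004], [-2.2200817210355104, -2.2214705435488087, -0.00031375737550219565]]
```

View pics/s7.png

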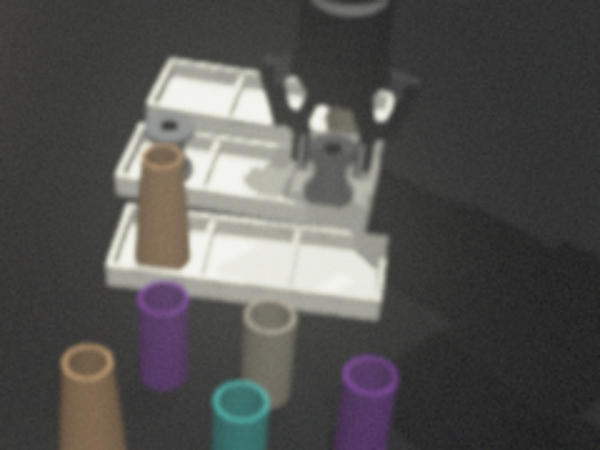

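Spool sits over the far bay floor at (330,180). Release, then on to the tube.

Request:
carry_out([
  {"tx":0,"ty":0,"tz":0,"wx":0,"wy":0,"wz":0},
  {"tx":0,"ty":0,"tz":0,"wx":0,"wy":0,"wz":0},
  {"tx":0,"ty":0,"tz":0,"wx":0,"wy":0,"wz":0},
  {"tx":0,"ty":0,"tz":-0.01,"wx":0,"wy":0,"wz":0},
  {"tx":0,"ty":0,"tz":-0.04,"wx":0,"wy":0,"wz":0},
], gripper=0.3)

```text
t: 12.38
tcp_pos: [0.4458, -0.2515, 0.0723]
tcp_rot: [-2.219, -2.22, 0.001]
force: [-0.2, -0.3, -0.6]
grip_width: 0.0595
finger_force: 0.0
```

Request:
carry_out([
  {"tx":0,"ty":0,"tz":-0.04,"wx":0,"wy":0,"wz":0},
  {"tx":0,"ty":0,"tz":-0.08,"wx":0,"wy":0,"wz":0},
  {"tx":0,"ty":0,"tz":-0.11,"wx":0,"wy":0,"wz":0},
])

```text
t: 12.75
tcp_pos: [0.4465, -0.2519, 0.1849]
tcp_rot: [2.219, 2.221, 0.001]
force: [-0.1, -0.1, 0.0]
grip_width: 0.0595
finger_force: 0.0
```

```bash
python3 - <<'E'
from h import *
c=json.load(open('cmd.json')); c[0][2]+=.15; json.dump(c,open('cmd.json','w'))
s=observe(); print(s['tcp_pos'],s['grip_width'])
plan([(.4533,-.0033,.16,0)],step=.055);plan([(.4533,-.0033,.035,0)],step=.035)
print('carry');c=json.load(open('cmd.json')); c[0][2]+=.14; json.dump(c,open('cmd.json','w'))
plan([(.5955,-.365,.175,0)],step=.055);plan([(.5955,-.365,.06,0),(.5955,-.365,.039,0)],step=.035)
E
```

```text
[ 0.44649222 -0.25186374  0.18485356] 0.05947415090919615
[{"tx": 0.05, "ty": 0.001, "tz": 0.005, "wx": 0.0, "wy": 0.0, "wz": 0.0}, {"tx": 0.099, "ty": 0.003, "tz": 0.009, "wx": 0.0, "wy": 0.0, "wz": 0.0}, {"tx": 0.149, "ty": 0.004, "tz": 0.014, "wx": 0.0, "wy": 0.0, "wz": 0.0}, {"tx": 0.199, "ty": 0.006, "tz": 0.018, "wx": 0.0, "wy": 0.0, "wz": 0.0}, {"tx": 0.249, "ty": 0.007, "tz": 0.023, "wx": 0.0, "wy": 0.0, "wz": 0.0}]
[{"tx": 0.0, "ty": 0.0, "tz": 0.031, "wx": 0.0, "wy": 0.0, "wz": 0.0}, {"tx": 0.0, "ty": 0.0, "tz": 0.062, "wx": 0.0, "wy": 0.0, "wz": 0.0}, {"tx": 0.0, "ty": 0.0, "tz": 0.093, "wx": 0.0, "wy": 0.0, "wz": 0.0}, {"tx": -0.001, "ty": 0.0, "tz": 0.125, "wx": 0.0, "wy": 0.0, "wz": 0.0}]
carry
[{"tx": -0.045, "ty": 0.018, "tz": 0.0, "wx": 0.0, "wy": 0.0, "wz": 0.0}, {"tx": -0.09, "ty": 0.036, "tz": 0.0, "wx": 0.0, "wy": 0.0, "wz": 0.0}, {"tx": -0.136, "ty": 0.053, "tz": 0.0, "wx": 0.0, "wy": 0.0, "wz": 0.0}, {"tx": -0.181, "ty": 0.071, "tz": 0.0, "wx": 0.0, "wy": 0.0, "wz": 0.0}, {"tx": -0.226, "ty": 0.089, "tz": 0.0, "wx": 0.0, "wy": 0.0, "wz": 0.0}]
[{"tx": -0.045, "ty": 0.018, "tz": -0.001, "wx": 0.0, "wy": 0.0, "wz": 0.0}, {"tx": -0.09, "ty": 0.036, "tz": -0.001, "wx": 0.0, "wy": 0.0, "wz": 0.0}, {"tx": -0.135, "ty": 0.053, "tz": -0.001, "wx": 0.0, "wy": 0.0, "wz": 0.0}]
[{"tx": 0.0, "ty": 0.0, "tz": 0.029, "wx": 0.0, "wy": 0.0, "wz": 0.0}, {"tx": 0.0, "ty": 0.0, "tz": 0.058, "wx": 0.0, "wy": 0.0, "wz": 0.0}, {"tx": 0.0, "ty": 0.0, "tz": 0.086, "wx": 0.0, "wy": 0.0, "wz": 0.0}, {"tx": 0.0, "ty": 0.0, "tz": 0.115, "wx": 0.0, "wy": 0.0, "wz": 0.0}, {"tx": 0.0, "ty": 0.0, "tz": 0.136, "wx": 0.0, "wy": 0.0, "wz": 0.0}]
```

Request:
carry_out([
  {"tx":0.05,"ty":0.001,"tz":0.005,"wx":0,"wy":0,"wz":0},
  {"tx":0.099,"ty":0.003,"tz":0.009,"wx":0,"wy":0,"wz":0},
  {"tx":0.149,"ty":0.004,"tz":0.014,"wx":0,"wy":0,"wz":0},
  {"tx":0.199,"ty":0.006,"tz":0.018,"wx":0,"wy":0,"wz":0},
  {"tx":0.249,"ty":0.007,"tz":0.023,"wx":0,"wy":0,"wz":0},
])

```text
t: 13.38
tcp_pos: [0.4532, -0.0012, 0.1601]
tcp_rot: [2.22, 2.221, 0.001]
force: [0.0, -0.0, 0.2]
grip_width: 0.06
finger_force: 0.0
```

Request:
carry_out([
  {"tx":0,"ty":0,"tz":0,"wx":0,"wy":0,"wz":0},
  {"tx":0,"ty":0,"tz":0.031,"wx":0,"wy":0,"wz":0},
  {"tx":0,"ty":0,"tz":0.062,"wx":0,"wy":0,"wz":0},
  {"tx":0,"ty":0,"tz":0.093,"wx":0,"wy":0,"wz":0},
  {"tx":-0.001,"ty":0,"tz":0.125,"wx":0,"wy":0,"wz":0},
])

```text
t: 14.0
tcp_pos: [0.4536, -0.0045, 0.034]
tcp_rot: [2.221, 2.221, 0.001]
force: [0.8, 0.5, -0.3]
grip_width: 0.0599
finger_force: 0.0
```

Request:
carry_out([
  {"tx":0,"ty":0,"tz":0,"wx":0,"wy":0,"wz":0},
  {"tx":0,"ty":0,"tz":0,"wx":0,"wy":0,"wz":0},
  {"tx":0,"ty":0,"tz":0,"wx":0,"wy":0,"wz":0},
  {"tx":0,"ty":0,"tz":0,"wx":0,"wy":0,"wz":0},
], gripper=1)

```text
t: 14.5
tcp_pos: [0.4536, -0.0038, 0.0351]
tcp_rot: [2.22, 2.221, 0.001]
force: [0.3, 0.5, -0.2]
grip_width: 0.0367
finger_force: 59.9
```

Request:
carry_out([
  {"tx":0,"ty":0,"tz":-0.02,"wx":0,"wy":0,"wz":0},
  {"tx":0,"ty":0,"tz":-0.055,"wx":0,"wy":0,"wz":0},
  {"tx":0,"ty":0,"tz":-0.095,"wx":0,"wy":0,"wz":0},
  {"tx":0,"ty":0,"tz":-0.13,"wx":0,"wy":0,"wz":0},
  {"tx":0,"ty":0,"tz":-0.14,"wx":0,"wy":0,"wz":0},
])

```text
t: 15.12
tcp_pos: [0.4538, -0.0038, 0.1764]
tcp_rot: [2.219, 2.22, 0.004]
force: [-0.5, 0.2, -0.8]
grip_width: 0.0366
finger_force: 60.0
```

```bash
python3 - <<'E'
from h import *
s=observe(); print(s['tcp_pos'],s['grip_width'])
b,d=capture('side'); b2,_=capture('top')
cv2.imwrite('pics/s8.png',np.hstack([cv2.resize(b[120:330,230:480],(400,336)),cv2.resize(b2[160:340,260:500],(400,336))]))
E
```

```text
[ 0.45384989 -0.00379624  0.17640877] 0.03663178151232516
```

View pics/s8.png

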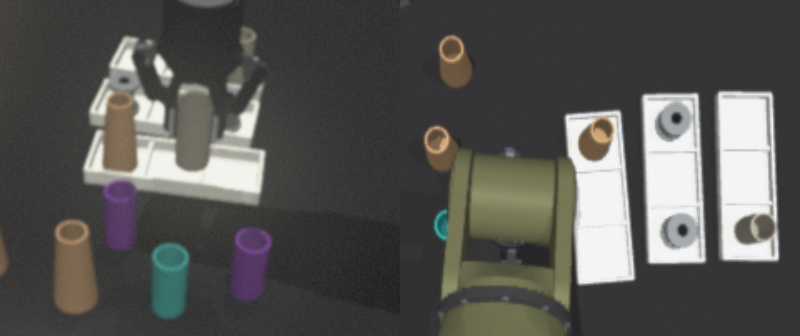

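Spool stands in its bay (right view (680,230)) and the tube is held upright (left view (193,130)). Carry it to the tube tray's far bay and release; then lift.

Request:
carry_out([
  {"tx":-0.045,"ty":0.018,"tz":0,"wx":0,"wy":0,"wz":0},
  {"tx":-0.09,"ty":0.036,"tz":0,"wx":0,"wy":0,"wz":0},
  {"tx":-0.136,"ty":0.053,"tz":0,"wx":0,"wy":0,"wz":0},
  {"tx":-0.181,"ty":0.071,"tz":0,"wx":0,"wy":0,"wz":0},
  {"tx":-0.226,"ty":0.089,"tz":0,"wx":0,"wy":0,"wz":0},
])

```text
t: 15.85
tcp_pos: [0.5423, -0.2311, 0.1723]
tcp_rot: [-2.219, -2.22, 0.001]
force: [-1.0, 1.3, 0.6]
grip_width: 0.0373
finger_force: 60.0
```

Request:
carry_out([
  {"tx":-0.045,"ty":0.018,"tz":-0.001,"wx":0,"wy":0,"wz":0},
  {"tx":-0.09,"ty":0.036,"tz":-0.001,"wx":0,"wy":0,"wz":0},
  {"tx":-0.135,"ty":0.053,"tz":-0.001,"wx":0,"wy":0,"wz":0},
  {"tx":-0.135,"ty":0.053,"tz":-0.001,"wx":0,"wy":0,"wz":0},
  {"tx":-0.135,"ty":0.053,"tz":-0.001,"wx":0,"wy":0,"wz":0},
])

```text
t: 16.48
tcp_pos: [0.595, -0.3641, 0.1733]
tcp_rot: [-2.219, -2.22, 0.001]
force: [0.6, -0.3, -0.1]
grip_width: 0.0369
finger_force: 60.1
```

Request:
carry_out([
  {"tx":0,"ty":0,"tz":0.029,"wx":0,"wy":0,"wz":0},
  {"tx":0,"ty":0,"tz":0.058,"wx":0,"wy":0,"wz":0},
  {"tx":0,"ty":0,"tz":0.086,"wx":0,"wy":0,"wz":0},
  {"tx":0,"ty":0,"tz":0.115,"wx":0,"wy":0,"wz":0},
  {"tx":0,"ty":0,"tz":0.13,"wx":0,"wy":0,"wz":0},
])

```text
t: 17.1
tcp_pos: [0.595, -0.3632, 0.0436]
tcp_rot: [-2.218, -2.222, 0.001]
force: [0.2, 0.4, -0.8]
grip_width: 0.0369
finger_force: 60.1
```

Request:
carry_out([
  {"tx":0,"ty":0,"tz":0.005,"wx":0,"wy":0,"wz":0},
  {"tx":0,"ty":0,"tz":0.005,"wx":0,"wy":0,"wz":0},
])

```text
t: 17.35
tcp_pos: [0.5957, -0.3646, 0.041]
tcp_rot: [2.22, 2.222, 0.0]
force: [-0.2, 0.3, 0.0]
grip_width: 0.037
finger_force: 60.1
```

```bash
python3 - <<'E'
from h import *
s=observe(); print(s['tcp_pos'],s['grip_width'],s['force'],open('cmd.json').read())
c=json.load(open('cmd.json')); c[0][2]+=.15; json.dump(c,open('cmd.json','w'))
# cone B: yaw 0, centre avg
x,y=.5592,.0967
plan([(x,y,.20,0)],step=.055);plan([(x,y,.055,0)],step=.035)
E
```

```text
[ 0.59573156 -0.36460773  0.04100752] 0.03696837346775645 [-0.17217014  0.30564255  0.00147529] [[0.5950453026594037, -0.3645314321083535, 0.03927327016064078], [-2.2200817210355104, -2.2214705435488087, -0.00031375737550219565]]
[{"tx": 0.051, "ty": -0.004, "tz": -0.001, "wx": 0.0, "wy": 0.0, "wz": 0.0}, {"tx": 0.103, "ty": -0.008, "tz": -0.002, "wx": 0.0, "wy": 0.0, "wz": 0.0}, {"tx": 0.154, "ty": -0.012, "tz": -0.003, "wx": 0.0, "wy": 0.0, "wz": 0.0}, {"tx": 0.205, "ty": -0.016, "tz": -0.005, "wx": 0.0, "wy": 0.0, "wz": 0.0}, {"tx": 0.256, "ty": -0.02, "tz": -0.006, "wx": 0.0, "wy": 0.0, "wz": 0.0}]
[{"tx": 0.052, "ty": -0.004, "tz": -0.001, "wx": 0.0, "wy": 0.0, "wz": 0.0}, {"tx": 0.103, "ty": -0.008, "tz": -0.002, "wx": 0.0, "wy": 0.0, "wz": 0.0}, {"tx": 0.154, "ty": -0.012, "tz": -0.003, "wx": 0.0, "wy": 0.0, "wz": 0.0}, {"tx": 0.205, "ty": -0.016, "tz": -0.004, "wx": 0.0, "wy": 0.0, "wz": 0.0}]
[{"tx": 0.0, "ty": 0.0, "tz": 0.029, "wx": 0.0, "wy": 0.0, "wz": 0.0}, {"tx": 0.0, "ty": 0.0, "tz": 0.058, "wx": 0.0, "wy": 0.0, "wz": 0.0}, {"tx": 0.0, "ty": 0.0, "tz": 0.087, "wx": 0.0, "wy": 0.0, "wz": 0.0}, {"tx": 0.0, "ty": 0.0, "tz": 0.116, "wx": 0.0, "wy": 0.0, "wz": 0.0}, {"tx": 0.0, "ty": 0.001, "tz": 0.145, "wx": 0.0, "wy": 0.0, "wz": 0.0}]
```

Request:
carry_out([
  {"tx":0,"ty":0,"tz":0.002,"wx":0,"wy":0,"wz":0},
  {"tx":0,"ty":0,"tz":0.002,"wx":0,"wy":0,"wz":0},
])

```text
t: 17.6
tcp_pos: [0.5956, -0.3648, 0.0388]
tcp_rot: [2.22, 2.222, 0.0]
force: [0.2, -0.9, -0.3]
grip_width: 0.0372
finger_force: 60.1
```

Request:
carry_out([
  {"tx":0,"ty":0,"tz":0,"wx":0,"wy":0,"wz":0},
  {"tx":0,"ty":0,"tz":0,"wx":0,"wy":0,"wz":0},
  {"tx":0,"ty":0,"tz":0,"wx":0,"wy":0,"wz":0},
  {"tx":0,"ty":0,"tz":-0.012,"wx":0,"wy":0,"wz":0},
  {"tx":0,"ty":0,"tz":-0.042,"wx":0,"wy":0,"wz":0},
], gripper=0.3)

```text
t: 18.23
tcp_pos: [0.595, -0.3644, 0.0801]
tcp_rot: [-2.219, -2.221, 0.001]
force: [-0.4, -0.8, 0.3]
grip_width: 0.0597
finger_force: 0.0
```

Request:
carry_out([
  {"tx":0,"ty":0,"tz":-0.04,"wx":0,"wy":0,"wz":0},
  {"tx":0,"ty":0,"tz":-0.08,"wx":0,"wy":0,"wz":0},
  {"tx":0,"ty":0,"tz":-0.11,"wx":0,"wy":0,"wz":0},
])

```text
t: 18.6
tcp_pos: [0.5956, -0.3648, 0.1934]
tcp_rot: [2.219, 2.22, 0.001]
force: [-0.1, -0.8, -0.5]
grip_width: 0.0594
finger_force: 0.0
```

Request:
carry_out([
  {"tx":0.051,"ty":-0.004,"tz":-0.001,"wx":0,"wy":0,"wz":0},
  {"tx":0.103,"ty":-0.008,"tz":-0.002,"wx":0,"wy":0,"wz":0},
  {"tx":0.154,"ty":-0.012,"tz":-0.003,"wx":0,"wy":0,"wz":0},
  {"tx":0.205,"ty":-0.016,"tz":-0.005,"wx":0,"wy":0,"wz":0},
  {"tx":0.256,"ty":-0.02,"tz":-0.006,"wx":0,"wy":0,"wz":0},
])

```text
t: 19.23
tcp_pos: [0.5751, -0.1071, 0.1975]
tcp_rot: [2.22, 2.221, 0.001]
force: [1.1, 0.6, -1.4]
grip_width: 0.0596
finger_force: 0.0
```

Request:
carry_out([
  {"tx":0.052,"ty":-0.004,"tz":-0.001,"wx":0,"wy":0,"wz":0},
  {"tx":0.103,"ty":-0.008,"tz":-0.002,"wx":0,"wy":0,"wz":0},
  {"tx":0.154,"ty":-0.012,"tz":-0.003,"wx":0,"wy":0,"wz":0},
  {"tx":0.205,"ty":-0.016,"tz":-0.004,"wx":0,"wy":0,"wz":0},
  {"tx":0.205,"ty":-0.016,"tz":-0.004,"wx":0,"wy":0,"wz":0},
])

```text
t: 19.85
tcp_pos: [0.5588, 0.0992, 0.2014]
tcp_rot: [2.216, 2.226, 0.002]
force: [-0.1, 0.1, 0.6]
grip_width: 0.0596
finger_force: 0.0
```

```bash
python3 - <<'E'
from h import *
s=observe(); print(s['tcp_pos'],s['grip_width'],s['force'],open('cmd.json').read())
b,d=capture('side'); cv2.imwrite('pics/s9.png',cv2.resize(b[110:350,190:490],(750,600)))
E
```

```text
[0.55880167 0.09919473 0.20136642] 0.05956483150472235 [-0.12553845  0.13702181  0.63615263] [[0.5596863477884165, 0.09655528757611265, 0.05466353336181151], [-2.2200817210355104, -2.2214705435488087, -0.00031375737550219565]]
```

View pics/s9.png

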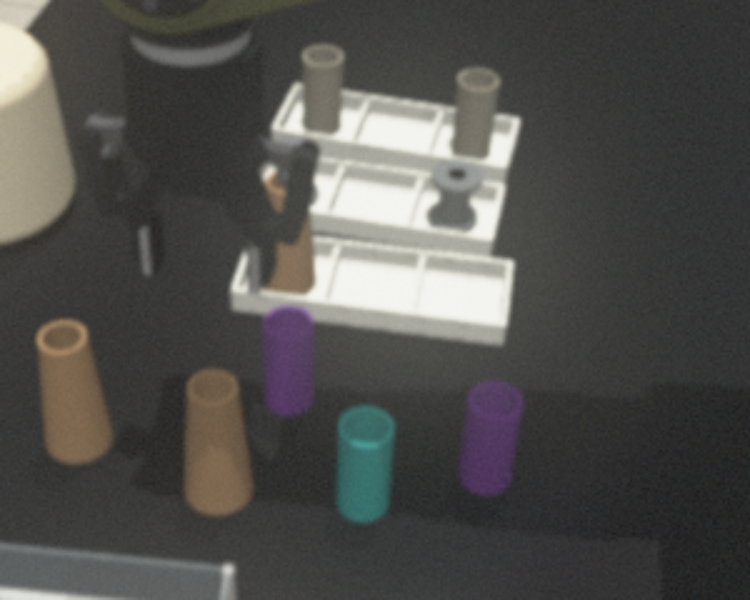

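Tube stands in its far bay at (322,90); gripper is over cone_b. Grasp it.

Request:
carry_out([
  {"tx":0,"ty":0,"tz":0.029,"wx":0,"wy":0,"wz":0},
  {"tx":0,"ty":0,"tz":0.058,"wx":0,"wy":0,"wz":0},
  {"tx":0,"ty":0,"tz":0.087,"wx":0,"wy":0,"wz":0},
  {"tx":0,"ty":0,"tz":0.116,"wx":0,"wy":0,"wz":0},
  {"tx":0,"ty":0.001,"tz":0.145,"wx":0,"wy":0,"wz":0},
])

```text
t: 20.52
tcp_pos: [0.5605, 0.095, 0.0549]
tcp_rot: [2.222, 2.22, 0.001]
force: [1.3, 0.8, 0.1]
grip_width: 0.0597
finger_force: 0.0
```

Request:
carry_out([
  {"tx":0,"ty":0,"tz":0,"wx":0,"wy":0,"wz":0},
  {"tx":0,"ty":0,"tz":0,"wx":0,"wy":0,"wz":0},
  {"tx":0,"ty":0,"tz":0,"wx":0,"wy":0,"wz":0},
  {"tx":0,"ty":0,"tz":0,"wx":0,"wy":0,"wz":0},
  {"tx":0,"ty":0,"tz":0,"wx":0,"wy":0,"wz":0},
], gripper=1)

```text
t: 21.15
tcp_pos: [0.5603, 0.0963, 0.0557]
tcp_rot: [2.22, 2.222, 0.001]
force: [-0.4, -0.4, -0.1]
grip_width: 0.038
finger_force: 59.9
```

Request:
carry_out([
  {"tx":0,"ty":0,"tz":-0.02,"wx":0,"wy":0,"wz":0},
  {"tx":0,"ty":0,"tz":-0.055,"wx":0,"wy":0,"wz":0},
  {"tx":0,"ty":0,"tz":-0.095,"wx":0,"wy":0,"wz":0},
  {"tx":0,"ty":0,"tz":-0.12,"wx":0,"wy":0,"wz":0},
  {"tx":0,"ty":0,"tz":-0.13,"wx":0,"wy":0,"wz":0},
])

```text
t: 21.78
tcp_pos: [0.5605, 0.0964, 0.1867]
tcp_rot: [2.22, 2.221, 0.003]
force: [0.4, 0.1, -0.3]
grip_width: 0.0381
finger_force: 60.0
```

```bash
python3 - <<'E'
from h import *
s=observe(); print(s['tcp_pos'],s['grip_width'],s['force'])
b,d=capture('side'); cv2.imwrite('pics/s10.png',cv2.resize(b[110:350,190:490],(750,600)))
c=json.load(open('cmd.json')); c[0][2]+=.13; json.dump(c,open('cmd.json','w'))
plan([(.4226,-.1442,.185,0)],step=.055);plan([(.4226,-.1442,.08,0),(.4226,-.1442,.060,0)],step=.035)
E
```

```text
[0.56049089 0.09635423 0.18673599] 0.03809080539593306 [ 0.37052715  0.12398861 -0.31657641]
[{"tx": -0.04, "ty": -0.023, "tz": 0.0, "wx": 0.0, "wy": 0.0, "wz": 0.0}, {"tx": -0.08, "ty": -0.046, "tz": 0.0, "wx": 0.0, "wy": 0.0, "wz": 0.0}, {"tx": -0.12, "ty": -0.069, "tz": 0.0, "wx": 0.0, "wy": 0.0, "wz": 0.0}, {"tx": -0.16, "ty": -0.091, "tz": 0.0, "wx": 0.0, "wy": 0.0, "wz": 0.0}, {"tx": -0.201, "ty": -0.114, "tz": 0.0, "wx": 0.0, "wy": 0.0, "wz": 0.0}]
[{"tx": -0.04, "ty": -0.023, "tz": 0.0, "wx": 0.0, "wy": 0.0, "wz": 0.0}]
[{"tx": 0.0, "ty": 0.0, "tz": 0.035, "wx": 0.0, "wy": 0.0, "wz": 0.0}, {"tx": 0.0, "ty": 0.0, "tz": 0.07, "wx": 0.0, "wy": 0.0, "wz": 0.0}, {"tx": 0.0, "ty": 0.0, "tz": 0.105, "wx": 0.0, "wy": 0.0, "wz": 0.0}, {"tx": 0.0, "ty": 0.0, "tz": 0.125, "wx": 0.0, "wy": 0.0, "wz": 0.0}]
```

View pics/s10.png

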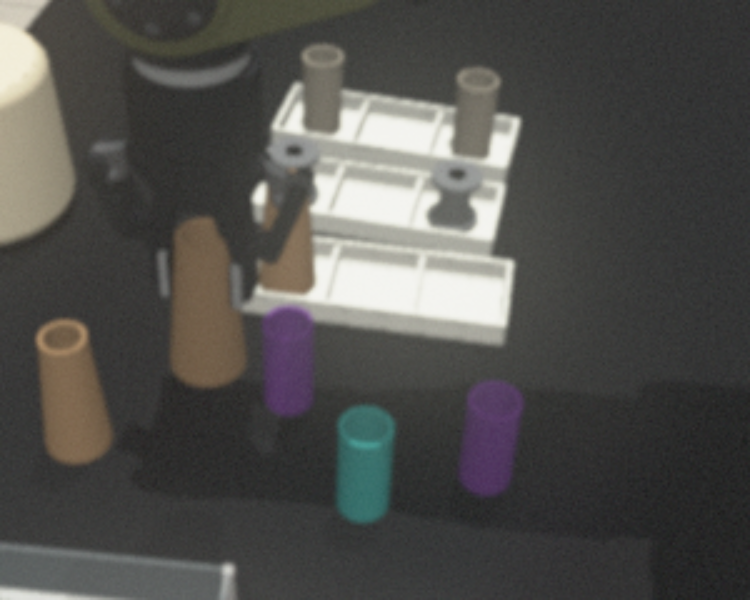

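Cone_b is held upright (207,300). Place it in the far bay.

Request:
carry_out([
  {"tx":-0.04,"ty":-0.023,"tz":0,"wx":0,"wy":0,"wz":0},
  {"tx":-0.08,"ty":-0.046,"tz":0,"wx":0,"wy":0,"wz":0},
  {"tx":-0.12,"ty":-0.069,"tz":0,"wx":0,"wy":0,"wz":0},
  {"tx":-0.16,"ty":-0.091,"tz":0,"wx":0,"wy":0,"wz":0},
  {"tx":-0.201,"ty":-0.114,"tz":0,"wx":0,"wy":0,"wz":0},
])

```text
t: 22.45
tcp_pos: [0.4451, -0.1058, 0.1842]
tcp_rot: [-2.219, -2.222, 0.001]
force: [0.9, -0.3, 1.0]
grip_width: 0.0378
finger_force: 60.1
```

Request:
carry_out([
  {"tx":-0.04,"ty":-0.023,"tz":0,"wx":0,"wy":0,"wz":0},
  {"tx":-0.04,"ty":-0.023,"tz":0,"wx":0,"wy":0,"wz":0},
  {"tx":-0.04,"ty":-0.023,"tz":0,"wx":0,"wy":0,"wz":0},
])

```text
t: 22.82
tcp_pos: [0.4233, -0.1445, 0.1847]
tcp_rot: [-2.22, -2.221, 0.0]
force: [0.2, 0.1, 0.1]
grip_width: 0.038
finger_force: 60.1
```

Request:
carry_out([
  {"tx":0,"ty":0,"tz":0.035,"wx":0,"wy":0,"wz":0},
  {"tx":0,"ty":0,"tz":0.07,"wx":0,"wy":0,"wz":0},
  {"tx":0,"ty":0,"tz":0.105,"wx":0,"wy":0,"wz":0},
  {"tx":0,"ty":0,"tz":0.125,"wx":0,"wy":0,"wz":0},
  {"tx":0,"ty":0,"tz":0.125,"wx":0,"wy":0,"wz":0},
])

```text
t: 23.45
tcp_pos: [0.4234, -0.1436, 0.0589]
tcp_rot: [-2.217, -2.223, 0.001]
force: [0.1, -0.2, -1.0]
grip_width: 0.0379
finger_force: 67.5
```

```bash
python3 - <<'E'
from h import *
s=observe(); print(s['tcp_pos'],s['grip_width'],s['force'],open('cmd.json').read())
c=json.load(open('cmd.json')); c[0][2]+=.138; json.dump(c,open('cmd.json','w'))
x,y=.675,.0759
plan([(x,y,.20,0)],step=.055);plan([(x,y,.055,0)],step=.035)
c=json.load(open('cmd.json')); c[0][2]+=.13; json.dump(c,open('cmd.json','w'))
print('carry')
x,y=.4965,-.139
plan([(x,y,.185,0)],step=.055);plan([(x,y,.08,0),(x,y,.060,0)],step=.035)
E
```

```text
[ 0.423376   -0.14356525  0.05892092] 0.03794660025346894 [ 0.11296645 -0.20057874 -1.01692568] [[0.42277153498402437, -0.14442950051062453, 0.05954092970632223], [-2.2200817210355104, -2.2214705435488087, -0.00031375737550219565]]
[{"tx": 0.031, "ty": 0.036, "tz": 0.0, "wx": 0.0, "wy": 0.0, "wz": 0.0}, {"tx": 0.063, "ty": 0.072, "tz": -0.001, "wx": 0.0, "wy": 0.0, "wz": 0.0}, {"tx": 0.094, "ty": 0.108, "tz": -0.001, "wx": 0.0, "wy": 0.0, "wz": 0.0}, {"tx": 0.126, "ty": 0.144, "tz": -0.001, "wx": 0.0, "wy": 0.0, "wz": 0.0}, {"tx": 0.157, "ty": 0.18, "tz": -0.002, "wx": 0.0, "wy": 0.0, "wz": 0.0}]
[{"tx": 0.032, "ty": 0.036, "tz": 0.0, "wx": 0.0, "wy": 0.0, "wz": 0.0}, {"tx": 0.063, "ty": 0.072, "tz": 0.0, "wx": 0.0, "wy": 0.0, "wz": 0.0}]
[{"tx": 0.0, "ty": 0.0, "tz": 0.029, "wx": 0.0, "wy": 0.0, "wz": 0.0}, {"tx": 0.0, "ty": 0.0, "tz": 0.058, "wx": 0.0, "wy": 0.0, "wz": 0.0}, {"tx": 0.0, "ty": 0.0, "tz": 0.087, "wx": 0.0, "wy": 0.0, "wz": 0.0}, {"tx": 0.0, "ty": 0.0, "tz": 0.116, "wx": 0.0, "wy": 0.0, "wz": 0.0}, {"tx": 0.0, "ty": 0.0, "tz": 0.145, "wx": 0.0, "wy": 0.0, "wz": 0.0}]
carry
[{"tx": -0.036, "ty": -0.03, "tz": 0.0, "wx": 0.0, "wy": 0.0, "wz": 0.0}, {"tx": -0.072, "ty": -0.059, "tz": 0.0, "wx": 0.0, "wy": 0.0, "wz": 0.0}, {"tx": -0.107, "ty": -0.089, "tz": 0.0, "wx": 0.0, "wy": 0.0, "wz": 0.0}, {"tx": -0.143, "ty": -0.119, "tz": 0.0, "wx": 0.0, "wy": 0.0, "wz": 0.0}, {"tx": -0.179, "ty": -0.148, "tz": 0.0, "wx": 0.0, "wy": 0.0, "wz": 0.0}]
[{"tx": -0.036, "ty": -0.03, "tz": 0.0, "wx": 0.0, "wy": 0.0, "wz": 0.0}]
[{"tx": 0.0, "ty": 0.0, "tz": 0.035, "wx": 0.0, "wy": 0.0, "wz": 0.0}, {"tx": 0.0, "ty": 0.0, "tz": 0.07, "wx": 0.0, "wy": 0.0, "wz": 0.0}, {"tx": 0.0, "ty": 0.0, "tz": 0.105, "wx": 0.0, "wy": 0.0, "wz": 0.0}, {"tx": 0.0, "ty": 0.0, "tz": 0.125, "wx": 0.0, "wy": 0.0, "wz": 0.0}]
```

Request:
carry_out([
  {"tx":0,"ty":0,"tz":0,"wx":0,"wy":0,"wz":0},
  {"tx":0,"ty":0,"tz":0,"wx":0,"wy":0,"wz":0},
  {"tx":0,"ty":0,"tz":0,"wx":0,"wy":0,"wz":0},
  {"tx":0,"ty":0,"tz":-0.012,"wx":0,"wy":0,"wz":0},
  {"tx":0,"ty":0,"tz":-0.04,"wx":0,"wy":0,"wz":0},
], gripper=0.3)

```text
t: 24.08
tcp_pos: [0.4229, -0.1446, 0.1008]
tcp_rot: [-2.22, -2.221, 0.001]
force: [0.2, -0.3, -1.2]
grip_width: 0.06
finger_force: 0.0
```

Request:
carry_out([
  {"tx":0,"ty":0,"tz":-0.04,"wx":0,"wy":0,"wz":0},
  {"tx":0,"ty":0,"tz":-0.08,"wx":0,"wy":0,"wz":0},
  {"tx":0,"ty":0,"tz":-0.098,"wx":0,"wy":0,"wz":0},
])

```text
t: 24.45
tcp_pos: [0.4237, -0.145, 0.2014]
tcp_rot: [2.218, 2.22, 0.002]
force: [0.7, 1.1, -0.4]
grip_width: 0.0598
finger_force: 0.0
```

Request:
carry_out([
  {"tx":0.031,"ty":0.036,"tz":0,"wx":0,"wy":0,"wz":0},
  {"tx":0.063,"ty":0.072,"tz":-0.001,"wx":0,"wy":0,"wz":0},
  {"tx":0.094,"ty":0.108,"tz":-0.001,"wx":0,"wy":0,"wz":0},
  {"tx":0.126,"ty":0.144,"tz":-0.001,"wx":0,"wy":0,"wz":0},
  {"tx":0.157,"ty":0.18,"tz":-0.002,"wx":0,"wy":0,"wz":0},
])

```text
t: 25.08
tcp_pos: [0.6042, 0.0135, 0.2013]
tcp_rot: [2.22, 2.222, 0.001]
force: [0.1, -0.6, -0.1]
grip_width: 0.0599
finger_force: 0.0
```

Request:
carry_out([
  {"tx":0.032,"ty":0.036,"tz":0,"wx":0,"wy":0,"wz":0},
  {"tx":0.063,"ty":0.072,"tz":0,"wx":0,"wy":0,"wz":0},
  {"tx":0.063,"ty":0.072,"tz":0,"wx":0,"wy":0,"wz":0},
  {"tx":0.063,"ty":0.072,"tz":0,"wx":0,"wy":0,"wz":0},
])

```text
t: 25.58
tcp_pos: [0.6748, 0.0751, 0.2007]
tcp_rot: [2.221, 2.222, -0.0]
force: [0.3, 0.1, 0.2]
grip_width: 0.0596
finger_force: 0.0
```

```bash
python3 - <<'E'
from h import *
s=observe(); print(s['tcp_pos'],s['grip_width'],s['force'])
b,d=capture('top'); T=cloud('top',d); b,d=capture('side'); S=cloud('side',d)
for n,W in (('top',T),('side',S)):
  for nm,c in dict(coneB=(.423,-.144),spool=(.446,-.252),tube=(.5955,-.365)).items():
    m=(np.hypot(W[...,0]-c[0],W[...,1]-c[1])<.04)&(W[...,2]>.03); P=W[m]; z=P[:,2].max() if len(P) else 0; q=P[P[:,2]>z-.012] if len(P) else P
    print(n,nm,len(P),z, ((q.min(0)+q.max(0))/2).round(4) if len(q) else '')
E
```

```text
[0.67480874 0.07506326 0.2007045 ] 0.05961154278719627 [0.33308857 0.08645586 0.17076123]
top coneB 217 0.11228932219995569 [ 0.4217 -0.141   0.1064]
top spool 289 0.05997111368578012 [ 0.445  -0.2515  0.0543]
top tube 285 0.08789914056117887 [ 0.5938 -0.363   0.082 ]
side coneB 813 0.11322274085235706 [ 0.4237 -0.1422  0.1072]
side spool 250 0.058771119248490766 [ 0.4472 -0.2526  0.0535]
side tube 420 0.08752812832292911 [ 0.5964 -0.364   0.0816]
```

All placed items stand at the right heights. Now cone_a.

Request:
carry_out([
  {"tx":0,"ty":0,"tz":0.029,"wx":0,"wy":0,"wz":0},
  {"tx":0,"ty":0,"tz":0.058,"wx":0,"wy":0,"wz":0},
  {"tx":0,"ty":0,"tz":0.087,"wx":0,"wy":0,"wz":0},
  {"tx":0,"ty":0,"tz":0.116,"wx":0,"wy":0,"wz":0},
  {"tx":0,"ty":0,"tz":0.145,"wx":0,"wy":0,"wz":0},
])

```text
t: 26.3
tcp_pos: [0.675, 0.0745, 0.0553]
tcp_rot: [2.221, 2.221, 0.001]
force: [-0.3, 0.4, -0.7]
grip_width: 0.0596
finger_force: 0.0
```

Request:
carry_out([
  {"tx":0,"ty":0,"tz":0,"wx":0,"wy":0,"wz":0},
  {"tx":0,"ty":0,"tz":0,"wx":0,"wy":0,"wz":0},
  {"tx":0,"ty":0,"tz":0,"wx":0,"wy":0,"wz":0},
  {"tx":0,"ty":0,"tz":0,"wx":0,"wy":0,"wz":0},
  {"tx":0,"ty":0,"tz":0,"wx":0,"wy":0,"wz":0},
], gripper=1)

```text
t: 26.92
tcp_pos: [0.6753, 0.0754, 0.0557]
tcp_rot: [2.22, 2.222, 0.001]
force: [-0.6, 0.4, -0.4]
grip_width: 0.0381
finger_force: 59.8
```

Request:
carry_out([
  {"tx":0,"ty":0,"tz":-0.02,"wx":0,"wy":0,"wz":0},
  {"tx":0,"ty":0,"tz":-0.055,"wx":0,"wy":0,"wz":0},
  {"tx":0,"ty":0,"tz":-0.095,"wx":0,"wy":0,"wz":0},
  {"tx":0,"ty":0,"tz":-0.12,"wx":0,"wy":0,"wz":0},
  {"tx":0,"ty":0,"tz":-0.13,"wx":0,"wy":0,"wz":0},
])

```text
t: 27.55
tcp_pos: [0.6757, 0.0754, 0.1883]
tcp_rot: [2.219, 2.221, 0.004]
force: [-0.3, 0.9, -0.7]
grip_width: 0.0381
finger_force: 59.9
```

Request:
carry_out([
  {"tx":-0.036,"ty":-0.03,"tz":0,"wx":0,"wy":0,"wz":0},
  {"tx":-0.072,"ty":-0.059,"tz":0,"wx":0,"wy":0,"wz":0},
  {"tx":-0.107,"ty":-0.089,"tz":0,"wx":0,"wy":0,"wz":0},
  {"tx":-0.143,"ty":-0.119,"tz":0,"wx":0,"wy":0,"wz":0},
  {"tx":-0.179,"ty":-0.148,"tz":0,"wx":0,"wy":0,"wz":0},
])

```text
t: 28.18
tcp_pos: [0.526, -0.1047, 0.1851]
tcp_rot: [-2.22, -2.222, 0.001]
force: [-0.0, -0.1, -0.5]
grip_width: 0.0383
finger_force: 59.9
```

Request:
carry_out([
  {"tx":-0.036,"ty":-0.03,"tz":0,"wx":0,"wy":0,"wz":0},
  {"tx":-0.036,"ty":-0.03,"tz":0,"wx":0,"wy":0,"wz":0},
  {"tx":-0.036,"ty":-0.03,"tz":0,"wx":0,"wy":0,"wz":0},
])

```text
t: 28.55
tcp_pos: [0.4975, -0.1395, 0.1853]
tcp_rot: [-2.221, -2.222, -0.0]
force: [0.5, -0.1, 0.0]
grip_width: 0.0384
finger_force: 60.0
```

To keep the wide knuckles clear of the neighbouring cones, turn the closing axis across the tray before descending.

Request:
carry_out([
  {"tx":0,"ty":0,"tz":0,"wx":0,"wy":0,"wz":9},
  {"tx":0,"ty":0,"tz":0,"wx":0,"wy":0,"wz":18},
  {"tx":0,"ty":0,"tz":0,"wx":0,"wy":0,"wz":27},
  {"tx":0,"ty":0,"tz":0,"wx":0,"wy":0,"wz":36},
  {"tx":0,"ty":0,"tz":0,"wx":0,"wy":0,"wz":43},
])

```text
t: 29.18
tcp_pos: [0.4979, -0.1387, 0.1851]
tcp_rot: [-2.882, -1.249, 0.0]
force: [0.3, 0.8, 0.4]
grip_width: 0.0381
finger_force: 60.0
```

Request:
carry_out([
  {"tx":0,"ty":0,"tz":0,"wx":0,"wy":0,"wz":9},
  {"tx":0,"ty":0,"tz":0,"wx":0,"wy":0,"wz":18},
  {"tx":0,"ty":0,"tz":0,"wx":0,"wy":0,"wz":27},
  {"tx":0,"ty":0,"tz":0,"wx":0,"wy":0,"wz":36},
  {"tx":0,"ty":0,"tz":0,"wx":0,"wy":0,"wz":43},
])

```text
t: 29.8
tcp_pos: [0.4979, -0.1387, 0.185]
tcp_rot: [-3.14, -0.106, 0.001]
force: [-0.5, 0.6, -0.0]
grip_width: 0.0385
finger_force: 60.0
```

Request:
carry_out([
  {"tx":0,"ty":0,"tz":0,"wx":0,"wy":0,"wz":0},
  {"tx":0,"ty":0,"tz":0.035,"wx":0,"wy":0,"wz":0},
  {"tx":0,"ty":0,"tz":0.07,"wx":0,"wy":0,"wz":0},
])

```text
t: 30.18
tcp_pos: [0.4977, -0.1392, 0.1145]
tcp_rot: [3.139, 0.117, 0.001]
force: [1.2, 0.0, -0.6]
grip_width: 0.0381
finger_force: 59.9
```

```bash
python3 - <<'E'
from h import *
s=observe(); print(s['tcp_pos'],s['grip_width'],s['force'],s['qpos'])
E
```

```text
[ 0.49773755 -0.13921674  0.11451194] 0.03813303722070212 [ 1.22026896  0.00829671 -0.56814789] [-3.43618319e-01  3.57276046e-01  1.73747515e+00  3.51690445e-05
  1.04608371e+00  1.15234850e+00]
```

Request:
carry_out([
  {"tx":0,"ty":0,"tz":0.03,"wx":0,"wy":0,"wz":0},
  {"tx":0,"ty":0,"tz":0.048,"wx":0,"wy":0,"wz":0},
  {"tx":0,"ty":0,"tz":0.055,"wx":0,"wy":0,"wz":0},
  {"tx":0,"ty":0,"tz":0.055,"wx":0,"wy":0,"wz":0},
])

```text
t: 30.68
tcp_pos: [0.4975, -0.1395, 0.0603]
tcp_rot: [-3.139, -0.113, 0.0]
force: [-0.7, -0.8, -0.9]
grip_width: 0.038
finger_force: 60.0
```

Request:
carry_out([
  {"tx":0,"ty":0,"tz":0,"wx":0,"wy":0,"wz":0},
  {"tx":0,"ty":0,"tz":0,"wx":0,"wy":0,"wz":0},
  {"tx":0,"ty":0,"tz":0,"wx":0,"wy":0,"wz":0},
  {"tx":0,"ty":0,"tz":-0.012,"wx":0,"wy":0,"wz":0},
  {"tx":0,"ty":0,"tz":-0.04,"wx":0,"wy":0,"wz":0},
], gripper=0.3)

```text
t: 31.3
tcp_pos: [0.4969, -0.1396, 0.1007]
tcp_rot: [-3.139, -0.111, 0.003]
force: [-0.7, -0.9, 0.9]
grip_width: 0.06
finger_force: 0.0
```

Request:
carry_out([
  {"tx":0,"ty":0,"tz":-0.04,"wx":0,"wy":0,"wz":0},
  {"tx":0,"ty":0,"tz":-0.08,"wx":0,"wy":0,"wz":0},
  {"tx":0,"ty":0,"tz":-0.12,"wx":0,"wy":0,"wz":0},
  {"tx":-0.04,"ty":-0.02,"tz":-0.13,"wx":0,"wy":0,"wz":0},
  {"tx":-0.09,"ty":-0.06,"tz":-0.14,"wx":0,"wy":0,"wz":0},
])

```text
t: 31.92
tcp_pos: [0.4041, -0.0874, 0.241]
tcp_rot: [3.139, 0.109, 0.002]
force: [0.8, 1.2, 1.1]
grip_width: 0.0598
finger_force: 0.0
```

Request:
carry_out([
  {"tx":0,"ty":-0.05,"tz":0,"wx":0,"wy":0,"wz":0},
  {"tx":0,"ty":-0.1,"tz":0,"wx":0,"wy":0,"wz":0},
  {"tx":0,"ty":-0.15,"tz":0,"wx":0,"wy":0,"wz":0},
  {"tx":0,"ty":-0.15,"tz":0,"wx":0,"wy":0,"wz":0},
])

```text
t: 32.42
tcp_pos: [0.3941, 0.0644, 0.2408]
tcp_rot: [-3.139, -0.117, -0.002]
force: [-0.6, -0.7, 0.4]
grip_width: 0.0595
finger_force: 0.0
```

```bash
python3 - <<'E'
from h import *
s=observe(); print(s['tcp_pos'],s['grip_width'],s['force'],s['joint_velocities'].round(3) if hasattr(s['joint_velocities'],'round') else '')
b,d=capture('side'); b2,_=capture('top')
cv2.imwrite('pics/end.png',np.hstack([cv2.resize(b,(400,300)),cv2.resize(b2[90:330,120:500],(400,300))]))
E
```

```text
[0.39414161 0.06444871 0.24084344] 0.05947918074933725 [-0.61415802 -0.7446395   0.43783855] [-0.077  0.006  0.    -0.013 -0.003 -0.059]
```

View pics/end.png

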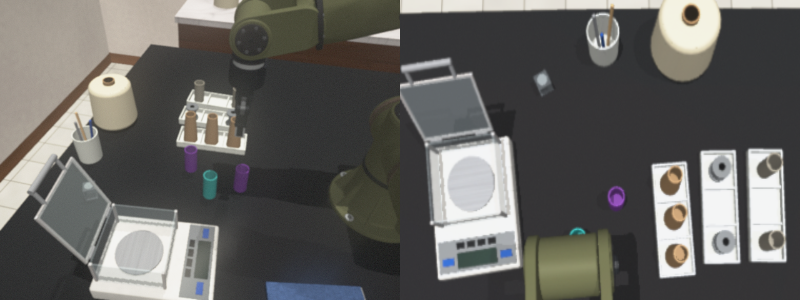

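The final picture shows the cover open and the pan empty at left. Three cones, two spools and two tubes stand upright, one to a bay, with the look-alikes untouched.

```bash
python3 -c "
from bench import *
print(job_done())"
```

```text
the job is handed in; nothing more can be done
None
```

The job is done and handed in at about 32 s: the cover rests open past vertical, and the spool, both cones and the tube stand upright, one to a bay, in their matching trays.

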